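Fit the crank and wind down the noodle press

ROBOT

A 6-joint arm with a two-finger parallel gripper is mounted at the origin on the work surface. World frame = base frame: x ahead of the robot, y to its left, z up, the work surface at z = 0. Lengths are in m, angles in rad, forces in N, time in s.
With the tool pointing down it reaches from about 0.275 to 0.725 m from the base axis. Payload 15.9 kg.
Tool frame: the origin (TCP) lies at the very end of the fingers, on their centre line; the grasp point (between the pads) lies 19 mm behind it (arm.grip_depth is the distance from the TCP to the grasp point, in m); z points along the fingers, y is the direction in which the jaws open and shut (so a half turn about z gives the same grasp; the last joint's range is limited). The gripper opens to 85 mm and grips with 20 to 120 N. Pads are 22 mm wide; open, the fingers measure 114 mm over their backs; the gripper's body (76 mm by 85 mm) begins 54 mm behind the grasp point. The pads swing forward as they close: fully open they stand 13 mm farther back than shut.
Start: joints at [-1.28, 0.213, -0.034, 1.323, 0, 1.571], TCP at [0.143, -0.479, 0.231] pointing down, gripper open.
Joint ranges: [-2.98, 2.98], [-0.74, 1.72], [-1.14, 1.35], [-2.1, 2.04], [-1.57, 1.44], [-3.14, 3.14]. Speed limits (rad/s): [1.89, 1.89, 2.39, 2.57, 3.14, 3.14].

INTERFACE

Orientations are given as [roll, pitch, yaw] about the fixed x, y, z axes, in that order (R = Rz(yaw) Ry(pitch) Rx(roll)).
In Python, from bench import arm, imaging gives the robot as it stands.
- The arm moves only by the tool arm_command, never from a script. Its argument "moves" is a list of rows, each a list of 4 numbers: the shift along the tool's x, y, z in m, then the turn about the tool's z in rad. In form: [[tx, ty, tz, twist], ...]. A call has 1 to 12 rows; each row shifts and turns the pose as measured when the row begins, along the tool's axes as they then stand; what a row does not reach is not made up. A row lasts 1/12 s, in which the tool goes at most 41.7 mm and 7.16 degrees, less where a joint would pass 70% of its speed; a pose out of reach is approached as far as the arm can. A call with a gripper value outside its range is refused whole. "jaw" is the finger opening in m, from 0 to 0.0854, set as the call begins (left out, the last holds). The fingers move at their own pace and stop on an object; "grip_force" is the grip in N (left out, the last holds). Time passes only in rows, so rows that do not move let the fingers close. It gives the time, the measured TCP pose, the force and the opening at its end, in the units of the state.
- arm.state(): the state, without advancing time (a new reading comes with each control period).
- imaging.camera(name): name is "scene" or "top" or "wrist"; returns a dict with "color" (384x512x3 uint8, red, green, blue), "fx", "fy", "cx", "cy" (pixels), "R" (3x3) and "t" (3): a world point X has camera coordinates R X + t. Camera axes: x right, y down, z forward; pixel columns grow to the right and rows downward; lengths in m; the calibration is good to about 2 mm. A picture is of the moment at which its call begins. There is no depth.
- arm.close_job(): hands the job in, once; it reports no verdict.
The state is a dict: "clock": time; "joint_pos": joint angles; "joint_velocities": joint speeds; "effort": joint torques, N m; "eef_pos": TCP position; "eef_rot": TCP orientation; "contact_force": force on the tool from outside, world axes, zero at the start; "torque": the same for the moment, N m; "gripper_width": finger opening in m.
Only numpy, scipy, OpenCV 4.12 (cv2) and the standard library are available. Lean on these libraries where they do the work, as an engineer would, in place of code of your own. Each camera call takes 0.05 s, during which the arm holds its last target.

TASK

Fit the loose crank onto the square shaft end on top of the noodle press, pushing its sleeve fully down onto the shaft, then wind the crank clockwise until the red pointer is level with the green marker on the scale. Leave the crank on the shaft and let go of it; do not shift the green marker, and do not knock over or push away the jar, bottles, bowl, cup and spoon around.

Things in the scene. Friction and masses are not known exactly. Their poses are not given: they have to be found in the camera images.
- crank_mid (a point): Centre of the crank's steel sleeve, half-way up. It stands upright on the tray, mouth down. Sleeve: square tube, 40 x 40 mm outside, 75 mm high, square socket 24 x 24 mm and 48 mm deep from below. z up along the sleeve, x towards the knob; sides of sleeve and socket parallel to x and y. The two y faces are free for fingers over their whole height.
- crank_mouth (a point): Centre of the sleeve's open lower end (its foot), on the sleeve's axis, 37.5 mm below crank_mid; same axes.
- knob_mid (a point): Centre of the crank's upright wooden knob: a cylinder 26 mm in diameter and 50 mm high, its axis 75 mm from the sleeve's axis; this point lies 73 mm above the sleeve's foot, the knob's lower end 48 mm, its top 98 mm above the foot. It spins freely on its pin, so it can be held without turning the hand.
- press_seat (a point): On the vertical shaft's axis, where the sleeve's foot rests when fully home: top of the dark boss on the crossbeam (beam 54 mm in x, 220 mm in y), 178 mm above the table. Axes of the fixed press frame, z up, NOT of the square shaft. Above this point the square end, 21.5 x 21.5 mm, stands 30 mm tall, topped by a round brass cone 10 mm tall (21 mm wide at its foot, 14 at its top) to centre the sleeve.
- press: The fixed grey noodle press; origin under its centre, x away from the robot at yaw 0. The angle of the square shaft end differs from run to run and is not reported: find it by sight or touch (rest the sleeve lightly on the square's top, turn it until it drops; it fits within about 6 degrees, four times a turn). Shaft stiff, 0.2 N m. Clockwise from above lowers the crosshead 20 mm a turn.
- pointer (a point): Tip of the red pointer on the crosshead's side away from the robot (pointer 12 mm wide, 6 mm thick; the point is half-way up). It moves only up and down, with the crosshead.
- marker_mid (a point): Inner end of the green marker clipped on the white scale beside the pointer (7 mm thick; the point is half-way up). Its height differs from run to run: the pointer starts 24 to 41 mm above it, 1.2 to 2.1 turns. It can be slid by hand, but must not be.
- tray: Fixed white marble tray, 170 x 280 mm, 12 mm thick, on which the crank and the jar stand; origin under its centre, x and y along its sides (280 mm along y).
- jar: Bystander: amber jar with a red cap, 56 mm in diameter, 85 mm high, on the tray; origin at the centre of its underside.
- soy: Bystander: dark sauce bottle, 76 mm in diameter, 200 mm high; origin at the centre of its underside.
- oil: Bystander: yellow oil bottle, 76 mm in diameter, 190 mm high; origin at the centre of its underside.
- bowl: Bystander: white bowl, 130 mm in diameter, 60 mm high; origin at the centre of its underside.
- cup: Bystander: yellow cup, 72 mm in diameter, 75 mm high; origin at the centre of its underside.
- spoon: Bystander: steel spoon lying flat, 190 mm long along its x; origin near its middle, on the table.
- crank: The whole crank, 0.4 to 0.55 kg, nearly balanced about the sleeve; origin and axes as crank_mouth. A flat aluminium arm (22 mm wide, 35 to 47 mm above the sleeve's foot) runs along +x to 90 mm from the sleeve's axis, a balance weight (36 mm wide, 29 to 53 mm above the foot) along -x to 42 mm. Friction keeps it where it is left once on the shaft.
There are look-alikes about, which are no part of the job. What is shaped like the crank but yellow is not meant.

How it is judged:
On the way, in this order (a step that is already met when the one before it is completed fails the run):
1. the crank's sleeve is fully down on the square shaft (z of crank_mouth in the frame of press_seat below 0.008 m and horizontal distance between crank_mouth and press_seat below 0.004 m and angle between crank_mouth's own z axis and vertical below 0.08 rad), for 0.2 s.
2. with the crank on the shaft, the pointer has been wound down by at least 18 mm (all of step 1 and distance of pointer from where it was at the start of the episode above 0.018 m), for 0.1 s.
At the end, for the whole second after the job is handed in: The crank's sleeve is fully home on the square shaft (foot within 8 mm of its seat, within 4 mm of the axis, upright within 0.08 rad), the pointer is level with the green marker within 3.5 mm, the marker is where it was within 4 mm, and the crank is released and at rest (all of step 1 and z of pointer in the frame of marker_mid between -0.0035 and 0.0035 m and distance of marker_mid from where it was at the start of the episode below 0.004 m and linear speed of crank below 0.02 m/s and contact force between crank and the fingers below 0.05 N); the robot touches nothing.
It fails at once if the green marker was shifted by more than 4 mm (distance of marker_mid from where it was at the start of the episode above 0.004 m).
It fails at once if the jar, a bottle, the bowl, the cup or the spoon was pushed more than 30 mm away (distance of any of jar, soy, oil, bowl, cup, spoon from where it was at the start of the episode above 0.03 m).
It fails at once if the jar, a bottle, the bowl or the cup was tipped over (angle between any of jar, soy, oil, bowl, cup's own z axis and vertical above 0.5 rad).
It also fails if it takes over 72 s, if anything falls off the work surface, if the arm or the gripper's body presses on something with over 40 N, if the wrist force passes 120 N, or if a joint passes its speed limit or range.

## Working session

There is one attempt and no reset: what is moved stays moved. The work goes in short steps, Python scripts to look and compute and a tool call to move; the robot and the scene stay as the last step left them, time stands still between calls to the robot, and variables do not carry over. Pictures are saved under pics/ and viewed, and the job is handed in when it is done.

Besides the shell and the picture viewer there is one more tool, called after ">>>" in YAML: its name, and indented under it one key for each argument. arm_command: Moves the arm, as the interface text tells. Its arguments: {"type":"object","properties":{"moves":{"type":"array"},"jaw":{"type":"number"},"grip_force":{"type":"number"}},"required":["moves"]}

```bash
mkdir -p pics; ls; python3 - <<'E'
from bench import arm, imaging
import cv2
print(arm.state())
for n in ("scene","top","wrist"):
    c=imaging.camera(n)
    cv2.imwrite(f"pics/{n}0.png",c["color"][:,:,::-1])
    print(n,c["fx"],c["fy"],c["cx"],c["cy"],c["R"],c["t"])
E
```

```text
pics
{'clock': 0.0, 'joint_pos': array([-1.27999926e+00,  2.13384714e-01, -3.50280375e-02,  1.32350534e+00,
       -7.01093008e-06,  1.57082088e+00]), 'joint_velocities': array([-0.00115922, -0.00011709, -0.00019099,  0.00197873,  0.00034478,
       -0.000715  ]), 'effort': array([-2.94264697e-03, -6.86156774e+01,  4.87124169e+01,  1.73997675e-02,
       -9.27460178e-05, -2.35056535e-05]), 'eef_pos': array([ 0.14326146, -0.4786931 ,  0.23081422]), 'eef_rot': array([-3.14047089e+00,  7.03846954e-06,  2.90772522e-01]), 'contact_force': array([-0.25024577, -0.26025377,  0.67048241]), 'torque': array([ 2.18705810e-02, -3.08491098e-02,  1.21907113e-05]), 'gripper_width': 0.08546738284255755}
scene 347.18784847194036 347.18784847194036 255.03307741693496 189.59939309865888 [[ 0.5752914   0.81789592  0.0092773 ]
 [ 0.53629717 -0.36860807 -0.75928482]
 [-0.61759627  0.44178542 -0.65069232]] [-0.29945035 -0.19972529  1.59972435]
top 390.02591539981813 390.02591539981813 252.02028120632286 191.43370276173988 [[-0.02113676 -0.99969668  0.01264052]
 [-0.99712544  0.02015888 -0.07303746]
 [ 0.07276049 -0.01414796 -0.99724909]] [0.00152264 0.5488002  1.24594253]
wrist 267.32727342400364 267.32727342400364 254.92486466864432 189.92592267250328 [[ 0.2864466  -0.95809568 -0.00100881]
 [-0.92310005 -0.27626546  0.2675139 ]
 [-0.25658261 -0.07569722 -0.96355347]] [-0.49965756 -0.03493294  0.37944604]
```

View pics/scene0.png

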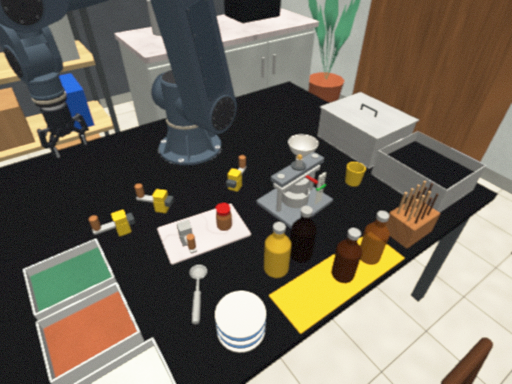

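View pics/top0.png

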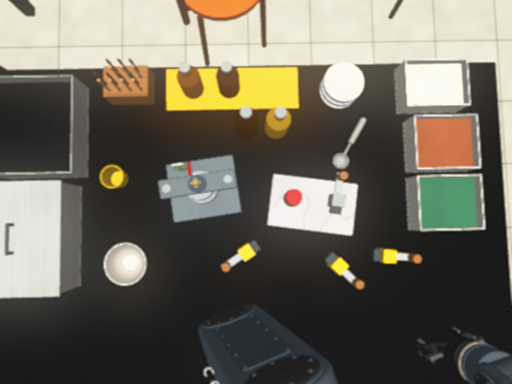

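View pics/wrist0.png

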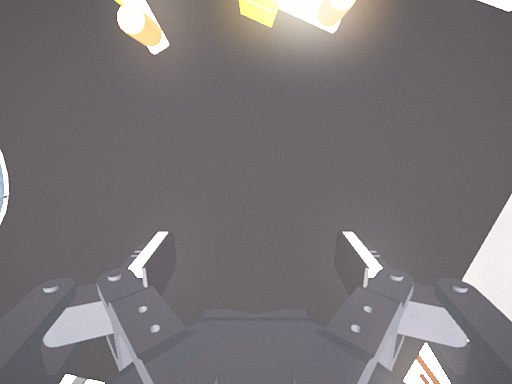

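Candidates for the crank (top picture): the yellow look-alikes at (241,256), (345,271) and (397,257), and the steel-grey one on the tray at (338,197) with its knob at (343,175). I choose the grey one on the tray. A close crop will check that.

```bash
python3 - <<'E'
import cv2, numpy as np
a=cv2.imread("pics/top0.png"); s=cv2.imread("pics/scene0.png")
c1=cv2.resize(a[160:250,255:375],None,fx=6,fy=6,interpolation=cv2.INTER_CUBIC)
cv2.imwrite("pics/c_crank.png",c1)
cv2.imwrite("pics/c_press.png",cv2.resize(a[145:230,150:250],None,fx=7,fy=7,interpolation=cv2.INTER_CUBIC))
cv2.imwrite("pics/c_press_s.png",cv2.resize(s[130:225,250:345],None,fx=6,fy=6,interpolation=cv2.INTER_CUBIC))
cv2.imwrite("pics/c_crank_s.png",cv2.resize(s[195:270,150:255],None,fx=7,fy=7,interpolation=cv2.INTER_CUBIC))
E
```

```text
(no output)
```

View pics/c_crank.png

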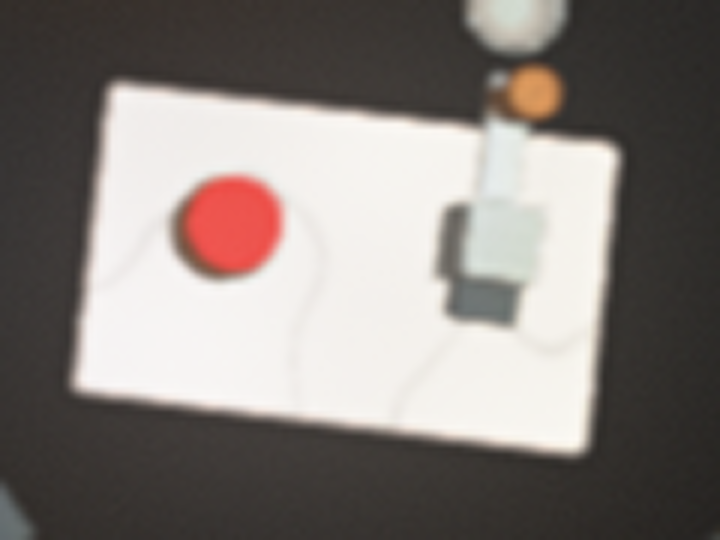

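View pics/c_press.png

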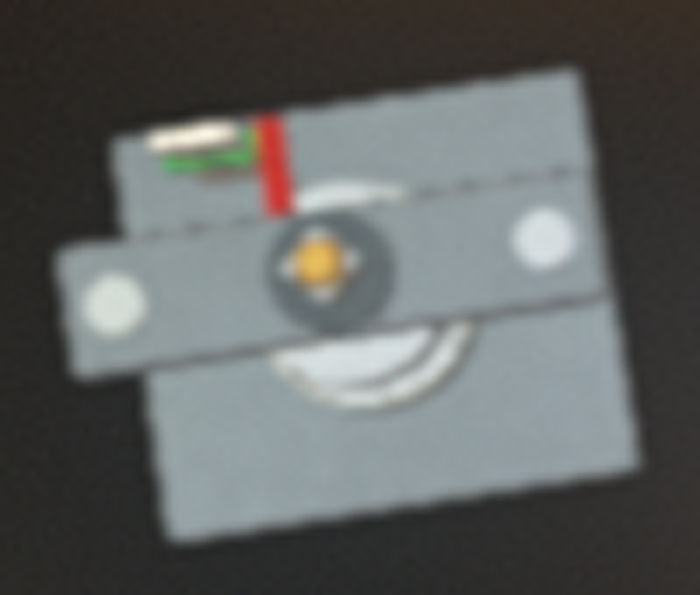

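View pics/c_press_s.png

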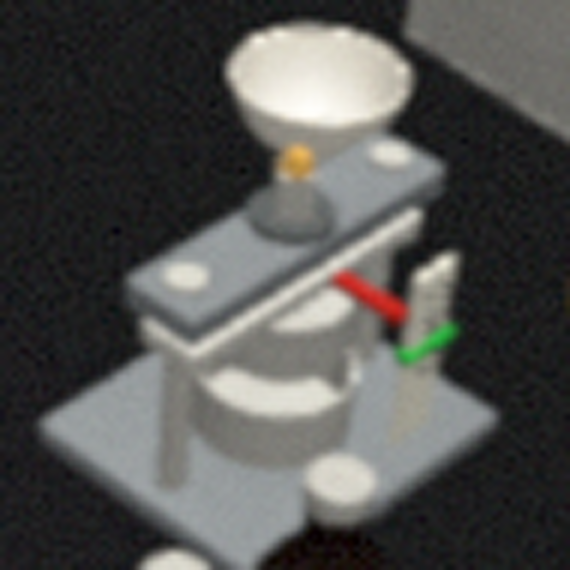

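View pics/c_crank_s.png

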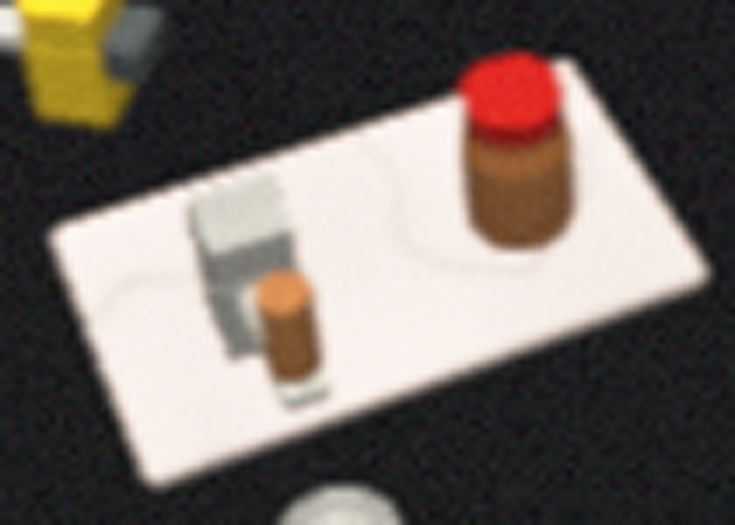

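The crop confirms it: the grey sleeve's top is at about (339,200) with the arm going up to the knob at about (344,175), and no yellow on it. On the press the brass cone is at about (195,182). The square's corners show left, below and right of it, so it stands roughly diagonal to the beam. Now the positions.

```bash
cat > h.py <<'E'
import numpy as np, cv2
from bench import arm, imaging
def ray(c,u,v,z):
    d=c["R"].T@np.array([(u-c["cx"])/c["fx"],(v-c["cy"])/c["fy"],1.]); o=-c["R"].T@c["t"]
    return o+d*(z-o[2])/d[2]
def proj(c,P):
    P=np.atleast_2d(P); q=P@c["R"].T+c["t"]; return np.c_[c["fx"]*q[:,0]/q[:,2]+c["cx"],c["fy"]*q[:,1]/q[:,2]+c["cy"]]
def tri(obs):
    A=[];b=[]
    for c,u,v in obs:
        x,y=(u-c["cx"])/c["fx"],(v-c["cy"])/c["fy"]
        A+=[c["R"][0]-x*c["R"][2],c["R"][1]-y*c["R"][2]];b+=[-(c["t"][0]-x*c["t"][2]),-(c["t"][1]-y*c["t"][2])]
    return np.linalg.lstsq(np.array(A),np.array(b),rcond=None)[0]
E
python3 - <<'E'
from h import *
np.set_printoptions(precision=4,suppress=True)
c=imaging.camera("top"); s=imaging.camera("scene")
def T(x,y,z,k,o): return ray(c,o[0]+(x+.5)/k-.5,o[1]+(y+.5)/k-.5,z)
sl=T(505,243,.087,6,(255,160)); kn=T(536,93,.110,6,(255,160))
print("sleeve",sl,"knob",kn,np.linalg.norm((kn-sl)[:2]),np.degrees(np.arctan2(*(kn-sl)[[1,0]])))
for p in [(470,272),(535,280),(548,207),(478,203)]: print("sl corner",T(*p,.087,6,(255,160)))
o=(150,145)
print("cone",T(318,258,.218,7,o))
for n,p in dict(L=(288,268),B=(322,293),R=(353,260)).items(): print(n,T(*p,.208,7,o))
print("boltL",T(113,304,.17,7,o),"boltR",T(544,238,.17,7,o))
for p in [(113,135),(578,68),(640,468),(170,542)]: print("base",T(*p,.01,7,o))
print("tray",[T(*p,.012,6,(255,160))[:2] for p in [(110,82),(617,143),(585,455),(75,392)]])
print("jar",T(233,224,.097,6,(255,160)))
E
```

```text
sleeve [ 0.5118 -0.2752  0.087 ] knob [ 0.5862 -0.2883  0.11  ] 0.07562536184336628 -9.978550036746451
sl corner [ 0.4973 -0.2567  0.087 ]
sl corner [ 0.4925 -0.2899  0.087 ]
sl corner [ 0.5298 -0.298   0.087 ]
sl corner [ 0.5326 -0.2621  0.087 ]
cone [0.5649 0.1485 0.218 ]
L [0.5622 0.1616 0.208 ]
B [0.552  0.1483 0.208 ]
R [0.5648 0.136  0.208 ]
boltL [0.5526 0.2384 0.17  ] boltR [0.5761 0.0624 0.17  ]
base [0.6458 0.2711 0.01  ]
base [0.6734 0.0529 0.01  ]
base [0.4849 0.0273 0.01  ]
base [0.4551 0.2457 0.01  ]
tray [array([ 0.6077, -0.0797]), array([ 0.5687, -0.3565]), array([ 0.3994, -0.3321]), array([ 0.4393, -0.0566])]
jar [ 0.5238 -0.1346  0.097 ]
```

```bash
cat >> h.py <<'E'
def plan(x,y,z,yaw,n,dec=4):
    """rows for the move from the present pose to a tool-down pose, split evenly"""
    s=arm.state(); p=np.array(s["eef_pos"]); w=s["eef_rot"][2]
    tgt=np.array([x,y,z]); dw=(yaw-w+np.pi)%(2*np.pi)-np.pi
    rows=[]
    for i in range(n):
        k=n-i; d=(tgt-p)/k; a=dw/n
        cx,sx=np.cos(w),np.sin(w)
        r=[round(cx*d[0]+sx*d[1],dec),round(sx*d[0]-cx*d[1],dec),round(-d[2],dec),round(-a,4)]
        rows.append(r)
        p=p+np.array([cx*r[0]+sx*r[1],sx*r[0]-cx*r[1],-r[2]]); w-=r[3]
    print("t",round(float(s["clock"]),2),"yaw now",round(float(s["eef_rot"][2]),3)); print(rows)
E
python3 -c "
from h import *
plan(.512,-.276,.231,-.174,12,3)"
```

```text
t 0.25 yaw now 0.291
[[np.float64(0.034), np.float64(-0.007), np.float64(0.0), np.float64(0.0387)], [np.float64(0.034), np.float64(-0.009), np.float64(0.0), np.float64(0.0387)], [np.float64(0.034), np.float64(-0.01), np.float64(0.0), np.float64(0.0387)], [np.float64(0.033), np.float64(-0.011), np.float64(0.0), np.float64(0.0387)], [np.float64(0.033), np.float64(-0.013), np.float64(0.0), np.float64(0.0387)], [np.float64(0.032), np.float64(-0.014), np.float64(0.0), np.float64(0.0387)], [np.float64(0.032), np.float64(-0.015), np.float64(0.0), np.float64(0.0387)], [np.float64(0.031), np.float64(-0.016), np.float64(0.0), np.float64(0.0387)], [np.float64(0.03), np.float64(-0.018), np.float64(0.0), np.float64(0.0387)], [np.float64(0.03), np.float64(-0.019), np.float64(0.0), np.float64(0.0387)], [np.float64(0.029), np.float64(-0.019), np.float64(0.0), np.float64(0.0387)], [np.float64(0.028), np.float64(-0.021), np.float64(0.0), np.float64(0.0387)]]
```

>>> arm_command:
  moves:
    - [0.034, -0.007, 0, 0.039]
    - [0.034, -0.009, 0, 0.039]
    - [0.034, -0.01, 0, 0.039]
    - [0.033, -0.011, 0, 0.039]
    - [0.033, -0.013, 0, 0.039]
    - [0.032, -0.014, 0, 0.039]
    - [0.032, -0.015, 0, 0.039]
    - [0.031, -0.016, 0, 0.039]
    - [0.03, -0.018, 0, 0.039]
    - [0.03, -0.019, 0, 0.039]
    - [0.029, -0.019, 0, 0.039]
    - [0.028, -0.021, 0, 0.039]
  jaw: 0.0854
  grip_force: 60

```text
clock: 1.25
eef_pos: [0.5252, -0.2733, 0.2299]
eef_rot: [3.141, 0.002, -0.209]
contact_force: [0.2, -1.1, 0.7]
gripper_width: 0.085
```

```bash
python3 - <<'E'
from h import *
c=imaging.camera("wrist"); cv2.imwrite("pics/w1.png",cv2.resize(c["color"][:,:,::-1],None,fx=1.5,fy=1.5))
s=arm.state(); print(s["joint_pos"],s["eef_pos"],s["eef_rot"])
E
```

```text
[-4.72227603e-01  4.16319842e-01  2.39984027e-01  1.39567690e+00
  1.02456480e-03  2.87842612e+00] [ 0.52961638 -0.27014984  0.22901697] [-3.14028693e+00  9.07980999e-04 -2.09061097e-01]
```

View pics/w1.png

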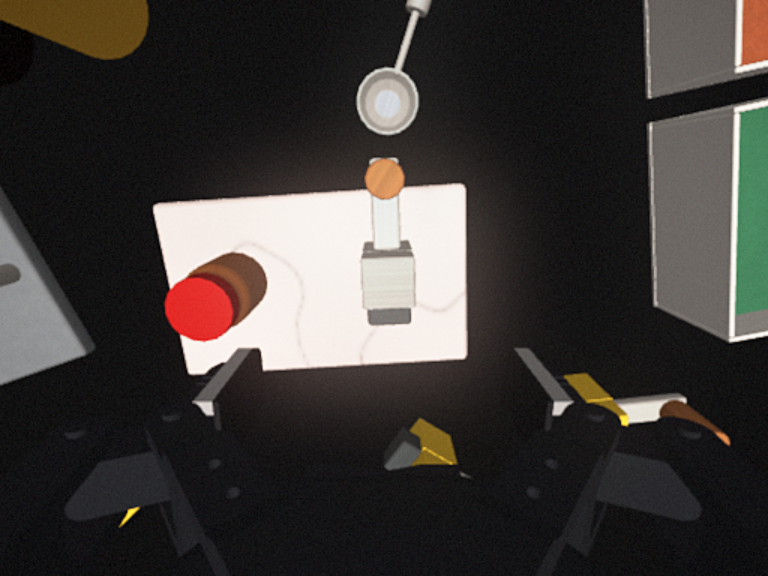

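The wrist view shows the grey crank: sleeve top at about (388,283) of the enlarged picture, knob at (385,179), arm straight up. The jar is well to the left. The sides are nearly parallel to the tool, so I'll measure finely now that the arm is at rest.

```bash
python3 - <<'E'
from h import *
c=imaging.camera("wrist"); cv2.imwrite("pics/w2.png",cv2.resize(c["color"][80:240,190:330,::-1],None,fx=4,fy=4,interpolation=cv2.INTER_CUBIC))
import pickle; pickle.dump({k:c[k] for k in c},open("w2.pkl","wb"))
s=arm.state(); print(s["joint_pos"],s["eef_pos"],s["eef_rot"])
E
```

```text
[-4.75919797e-01  4.13879877e-01  2.36086338e-01  1.39496617e+00
  8.33018273e-05  2.87025606e+00] [ 0.52720732 -0.27171191  0.22891459] [-3.14098618e+00  1.86921883e-03 -2.04582722e-01]
```

View pics/w2.png

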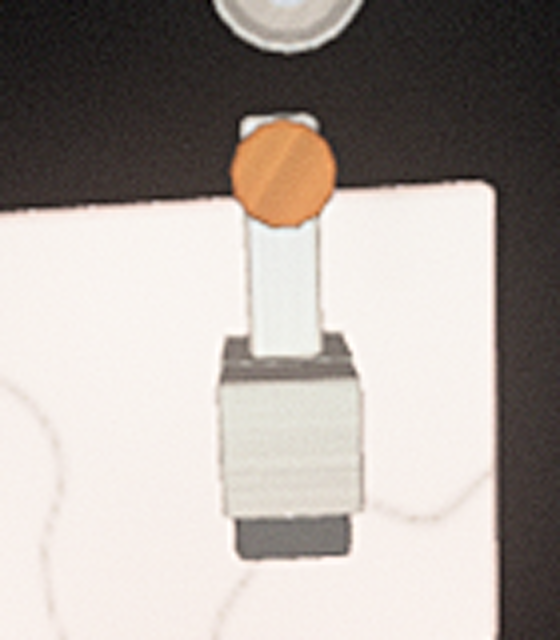

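```bash
python3 - <<'E'
from h import *
import pickle; c=pickle.load(open("w2.pkl","rb"))
T=lambda x,y,z: ray(c,190+(x+.5)/4-.5,80+(y+.5)/4-.5,z)
cs=[T(*p,.087) for p in [(219,382),(359,379),(363,514),(226,517)]]
print(np.round(cs,4),"mean",np.mean(cs,0)); 
print("edge yaws",[round(np.degrees(np.arctan2(*(b-a)[[1,0]])),1) for a,b in [(cs[1],cs[0]),(cs[2],cs[3]),(cs[3],cs[0]),(cs[2],cs[1])]])
k=T(284,175,.110); print("knob",k, np.degrees(np.arctan2(*(k-np.mean(cs,0))[[1,0]])),np.linalg.norm((k-np.mean(cs,0))[:2]))
a=T(286,120,.059); print("arm end",a)
E
```

```text
[[ 0.5371 -0.2599  0.087 ]
 [ 0.5299 -0.2974  0.087 ]
 [ 0.4914 -0.2914  0.087 ]
 [ 0.4985 -0.2533  0.087 ]] mean [ 0.51423563 -0.27551528  0.087     ]
edge yaws [np.float64(79.3), np.float64(79.4), np.float64(-9.7), np.float64(-8.9)]
knob [ 0.58780723 -0.28805849  0.11      ] -9.675325588531951 0.0746331818058507
arm end [ 0.60078548 -0.29230636  0.059     ]
```

```bash
python3 - <<'E'
from h import *
import pickle; c=pickle.load(open("w2.pkl","rb"))
o=-c["R"].T@c["t"]; s=arm.state(); d=o-s["eef_pos"]; w=s["eef_rot"][2]
print("cam in tool x,y,up",np.cos(w)*d[0]+np.sin(w)*d[1],np.sin(w)*d[0]-np.cos(w)*d[1],d[2])
plan(.5138,-.2755,.12,-.171,5)
E
```

```text
cam in tool x,y,up 0.06997955382126682 -0.0013240878708960409 0.1436140495868532
t 1.35 yaw now -0.205
[[np.float64(-0.0025), np.float64(0.0013), np.float64(0.0218), np.float64(-0.0067)], [np.float64(-0.0025), np.float64(0.0013), np.float64(0.0218), np.float64(-0.0067)], [np.float64(-0.0025), np.float64(0.0012), np.float64(0.0218), np.float64(-0.0067)], [np.float64(-0.0025), np.float64(0.0012), np.float64(0.0218), np.float64(-0.0067)], [np.float64(-0.0024), np.float64(0.0013), np.float64(0.0217), np.float64(-0.0067)]]
```

>>> arm_command:
  moves:
    - [-0.0025, 0.0013, 0.022, -0.007]
    - [-0.0025, 0.0013, 0.022, -0.007]
    - [-0.0025, 0.0012, 0.022, -0.007]
    - [-0.0025, 0.0012, 0.022, -0.007]
    - [-0.0025, 0.0013, 0.022, -0.006]
    - [0, 0, 0, 0]
    - [0, 0, 0, 0]

```text
clock: 1.93
eef_pos: [0.5136, -0.2748, 0.1145]
eef_rot: [-3.141, 0.002, -0.165]
contact_force: [0.2, 0.3, 0.5]
gripper_width: 0.0855
```

```bash
python3 - <<'E'
from h import *
s=arm.state(); print(s["joint_pos"],s["eef_pos"],s["eef_rot"])
plan(.5138,-.2755,.034,-.171,6)
E
```

```text
[-4.91107105e-01  4.28437602e-01 -3.33928242e-02  1.11067130e+00
 -3.39698631e-04  2.81499636e+00] [ 0.51364668 -0.27482551  0.11450197] [-3.14136727e+00  1.72423345e-03 -1.64510330e-01]
t 1.93 yaw now -0.165
[[np.float64(0.0), np.float64(0.0001), np.float64(0.0134), np.float64(0.0011)], [np.float64(0.0001), np.float64(0.0001), np.float64(0.0134), np.float64(0.0011)], [np.float64(0.0), np.float64(0.0001), np.float64(0.0134), np.float64(0.0011)], [np.float64(0.0001), np.float64(0.0001), np.float64(0.0134), np.float64(0.0011)], [np.float64(0.0), np.float64(0.0001), np.float64(0.0135), np.float64(0.0011)], [np.float64(0.0001), np.float64(0.0001), np.float64(0.0134), np.float64(0.0011)]]
```

>>> arm_command:
  moves:
    - [0, 0.0001, 0.0135, 0.001]
    - [0, 0.0001, 0.0135, 0.001]
    - [0, 0.0001, 0.0135, 0.001]
    - [0, 0.0001, 0.0135, 0.001]
    - [0, 0.0001, 0.0135, 0.001]
    - [0, 0.0001, 0.008, 0.001]
    - [0, 0, 0, 0]
    - [0, 0, 0, 0]

```text
clock: 2.6
eef_pos: [0.5189, -0.2792, 0.0477]
eef_rot: [3.138, -0.01, -0.173]
contact_force: [0.1, 0.4, -0.3]
gripper_width: 0.0852
```

>>> arm_command:
  moves:
    - [0, 0, 0, 0]
    - [0, 0, 0, 0]
    - [0, 0, 0, 0]
    - [0, 0, 0, 0]
    - [0, 0, 0, 0]
    - [0, 0, 0, 0]
  jaw: 0.03
  grip_force: 80

```text
clock: 3.1
eef_pos: [0.5208, -0.2798, 0.0517]
eef_rot: [3.137, -0.014, -0.172]
contact_force: [0.6, 0.5, -4.0]
gripper_width: 0.0392
```

```bash
python3 - <<'E'
from h import *
s=arm.state(); print(s["eef_pos"],s["eef_rot"],s["contact_force"],s["gripper_width"])
c=imaging.camera("wrist"); cv2.imwrite("pics/w3.png",c["color"][:,:,::-1])
E
```

```text
[ 0.5208022  -0.27979293  0.0517385 ] [ 3.13719222 -0.01420312 -0.17249742] [ 0.57579731  0.5440927  -4.04085665] 0.03923249811631441
```

View pics/w3.png

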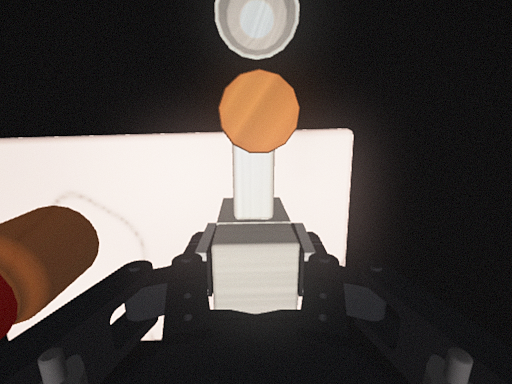

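```bash
python3 - <<'E'
from h import *
s=arm.state(); print(s["clock"],s["joint_pos"],s["joint_velocities"],s["eef_pos"],s["eef_rot"],s["contact_force"],s["torque"],s["gripper_width"])
E
```

```text
3.15 [-4.93232313e-01  4.76966500e-01 -1.26235302e-01  9.52872935e-01
  2.40617033e-04  2.82104832e+00] [ 9.24336405e-05  2.58326107e-03 -1.60637602e-03 -3.10066193e-03
  1.18082257e-03  1.60364210e-04] [ 0.52070937 -0.27981967  0.05164778] [ 3.13718218 -0.0140475  -0.17265523] [ 0.12040227 -0.1082729  -3.90515802] [0.01745856 0.020081   0.03817482] 0.039363610325422696
```

The grip is on the sleeve, but the tool stopped about 15 mm high and about 7 mm too far along x, with a slight tilt. I'll open again, see how the arm tracks, and regrip centred.

>>> arm_command:
  moves:
    - [0, 0, 0.002, 0]
    - [0, 0, 0.002, 0]
    - [0, 0, 0, 0]
    - [0, 0, 0, 0]
  jaw: 0.0854

```text
clock: 3.48
eef_pos: [0.5208, -0.2801, 0.0473]
eef_rot: [3.137, -0.014, -0.173]
contact_force: [-0.4, 0.1, -0.1]
gripper_width: 0.0845
```

```bash
python3 - <<'E'
from h import *
s=arm.state(); print(s["clock"],s["joint_pos"],s["joint_velocities"],s["eef_pos"],s["eef_rot"],s["contact_force"],s["torque"],s["gripper_width"])
c=imaging.camera("wrist"); cv2.imwrite("pics/w4.png",c["color"][:,:,::-1])
c=imaging.camera("top"); cv2.imwrite("pics/t4.png",cv2.resize(c["color"][150:260,250:380,::-1],None,fx=5,fy=5))
E
```

```text
3.4833 [-4.93364288e-01  4.81004334e-01 -1.31825498e-01  9.42921020e-01
 -1.74439312e-04  2.82098927e+00] [-0.00072738  0.00440391 -0.00360794 -0.00514941 -0.00171845 -0.00035893] [ 0.52083261 -0.28012325  0.04727467] [ 3.13668536 -0.01422381 -0.17272732] [-0.36654968  0.12326703 -0.0507579 ] [ 0.01175029 -0.01007284  0.02026138] 0.0845152046613698
```

View pics/w4.png

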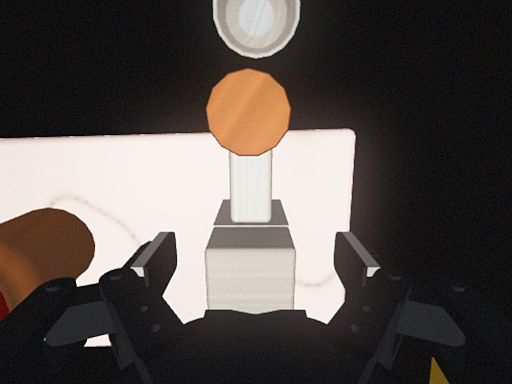

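View pics/t4.png

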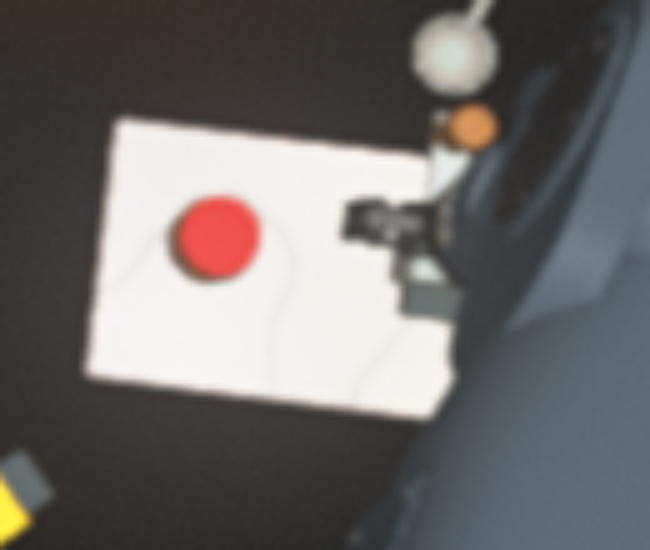

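```bash
python3 - <<'E'
from h import *
c=imaging.camera("wrist"); s=arm.state()
k=ray(c,249,112,.110);a=ray(c,206.5,249,.087);b=ray(c,294.5,249,.087)
m=(a+b)/2; yaw=np.arctan2(*(b-a)[[1,0]])+np.pi/2
print(k,a,b,np.linalg.norm(a-b),"yaw",yaw,np.arctan2(*(k-m)[[1,0]]))
ctr=m-0.02*np.array([np.cos(yaw),np.sin(yaw),0]); ctr2=k-0.075*np.array([np.cos(yaw),np.sin(yaw),0]); print("ctr",ctr,ctr2, s["eef_pos"],s["eef_rot"])
x,y=((ctr+ctr2)/2)[:2]
plan(x,y,.040,yaw,6)
E
```

```text
[ 0.58813988 -0.28998646  0.11      ] [ 0.53626204 -0.26165076  0.087     ] [ 0.52964657 -0.29895592  0.087     ] 0.037887194476124174 yaw -0.1755093116519193 -0.17369647851191078
ctr [ 0.51326155 -0.27681115  0.087     ] [ 0.51429205 -0.27689073  0.11      ] [ 0.52089612 -0.28010907  0.04740954] [ 3.13668227 -0.01435471 -0.17269712]
t 3.63 yaw now -0.173
[[np.float64(-0.0013), np.float64(-0.0003), np.float64(0.0012), np.float64(0.0005)], [np.float64(-0.0013), np.float64(-0.0003), np.float64(0.0012), np.float64(0.0005)], [np.float64(-0.0012), np.float64(-0.0003), np.float64(0.0013), np.float64(0.0005)], [np.float64(-0.0013), np.float64(-0.0004), np.float64(0.0012), np.float64(0.0005)], [np.float64(-0.0012), np.float64(-0.0003), np.float64(0.0013), np.float64(0.0005)], [np.float64(-0.0013), np.float64(-0.0004), np.float64(0.0012), np.float64(0.0005)]]
```

>>> arm_command:
  moves:
    - [-0.0019, -0.0005, 0, 0]
    - [-0.0019, -0.0005, 0, 0]
    - [-0.0019, -0.0005, 0, 0]
    - [-0.0019, -0.0005, 0, 0.001]
    - [0, 0, 0.003, 0]
    - [0, 0, 0.003, 0]
    - [0, 0, 0.003, 0]
    - [0, 0, 0, 0]

```text
clock: 4.3
eef_pos: [0.5131, -0.2766, 0.0377]
eef_rot: [3.136, -0.015, -0.174]
contact_force: [-0.1, 1.0, 0.3]
gripper_width: 0.0856
```

Centred now. Close.

>>> arm_command:
  moves:
    - [0, 0, 0, 0]
    - [0, 0, 0, 0]
    - [0, 0, 0, 0]
    - [0, 0, 0, 0]
    - [0, 0, 0, 0]
    - [0, 0, 0, 0]
  jaw: 0.03
  grip_force: 80

```text
clock: 4.8
eef_pos: [0.5132, -0.2764, 0.0375]
eef_rot: [3.137, -0.015, -0.174]
contact_force: [0.4, -0.1, -2.5]
gripper_width: 0.0389
```

>>> arm_command:
  moves:
    - [0, 0, -0.005, 0]
    - [0, 0, -0.01, 0]
    - [0, 0, -0.015, 0]
    - [0, 0, -0.015, 0]
    - [0, 0, -0.02, 0]
    - [0, 0, -0.02, 0]
    - [0, 0, -0.02, 0]
    - [0, 0, -0.02, 0]
    - [0, 0, -0.02, 0]
    - [0, 0, -0.02, 0]
    - [0, 0, -0.02, 0]
    - [0, 0, -0.015, 0]

```text
clock: 5.8
eef_pos: [0.5059, -0.2728, 0.2498]
eef_rot: [3.139, -0.006, -0.174]
contact_force: [-0.3, 0.1, -5.1]
gripper_width: 0.0391
```

```bash
python3 - <<'E'
from h import *
c=imaging.camera("wrist"); cv2.imwrite("pics/w5.png",c["color"][:,:,::-1])
s=arm.state(); print(s["clock"],s["joint_pos"],s["eef_pos"],s["eef_rot"],s["contact_force"],s["torque"],s["gripper_width"])
c=imaging.camera("scene"); cv2.imwrite("pics/s5.png",c["color"][80:330,100:400,::-1].repeat(2,0).repeat(2,1))
E
```

```text
5.85 [-4.94346194e-01  3.62880277e-01  2.20949775e-01  1.41860022e+00
 -4.61743459e-04  2.82118455e+00] [ 0.50664626 -0.2732397   0.25261561] [ 3.13792112 -0.00959772 -0.17392284] [-1.13681787  0.73247058 -0.28037995] [ 0.0203096   0.13540902 -0.00358494] 0.03911517778771902
```

View pics/w5.png

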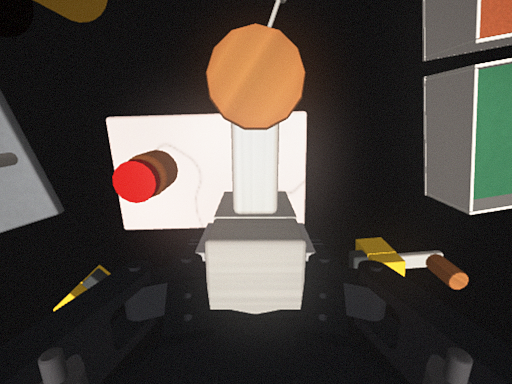

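View pics/s5.png

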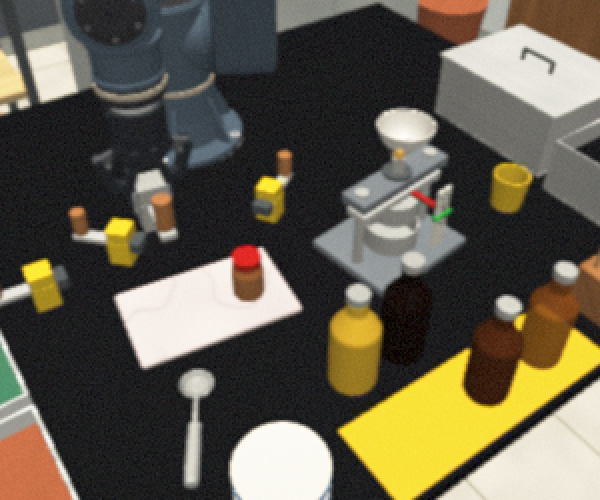

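Crank is held square in the hand (sleeve and knob centred at column 256), and nothing else moved. Next I go to a viewpoint beside the shaft, so that it shows left of the knob.

```bash
sed -i 's/print(rows)/print([[float(v) for v in r] for r in rows])/' h.py; python3 - <<'E'
from h import *
plan(.598,.063,.262,.887,12,3)
E
```

```text
t 5.9 yaw now -0.174
[[0.003, -0.029, -0.001, -0.0884], [0.005, -0.029, -0.001, -0.0884], [0.008, -0.028, -0.001, -0.0884], [0.01, -0.027, -0.001, -0.0884], [0.012, -0.026, -0.001, -0.0884], [0.015, -0.025, -0.001, -0.0884], [0.017, -0.024, -0.001, -0.0884], [0.019, -0.022, -0.001, -0.0884], [0.021, -0.02, -0.001, -0.0884], [0.022, -0.018, -0.001, -0.0884], [0.024, -0.017, -0.001, -0.0884], [0.025, -0.014, -0.001, -0.0884]]
```

>>> arm_command:
  moves:
    - [0.003, -0.029, -0.001, -0.088]
    - [0.005, -0.029, -0.001, -0.088]
    - [0.008, -0.028, -0.001, -0.088]
    - [0.01, -0.027, -0.001, -0.088]
    - [0.012, -0.026, -0.001, -0.088]
    - [0.015, -0.025, -0.001, -0.088]
    - [0.017, -0.024, -0.001, -0.088]
    - [0.019, -0.022, -0.001, -0.088]
    - [0.021, -0.02, -0.001, -0.088]
    - [0.022, -0.018, -0.001, -0.088]
    - [0.018, -0.012, 0, -0.08]
    - [0.008, -0.005, 0, -0.04]

```text
clock: 6.9
eef_pos: [0.5844, 0.0498, 0.2477]
eef_rot: [-3.14, 0.007, 0.868]
contact_force: [0.3, -0.1, -5.0]
gripper_width: 0.0391
```

>>> arm_command:
  moves:
    - [0, 0, 0, 0]
    - [0, 0, 0, 0]

```text
clock: 7.07
eef_pos: [0.5838, 0.0524, 0.2453]
eef_rot: [-3.138, 0.009, 0.873]
contact_force: [-0.6, -1.8, -3.5]
gripper_width: 0.0394
```

```bash
python3 - <<'E'
from h import *
c=imaging.camera("wrist"); cv2.imwrite("pics/w6.png",cv2.resize(c["color"][:,:,::-1],None,fx=1.5,fy=1.5))
import pickle; pickle.dump(c,open("w6.pkl","wb"))
s=arm.state(); print(s["clock"],s["joint_pos"],s["joint_velocities"],s["eef_pos"],s["eef_rot"],s["contact_force"])
print(proj(c,[.565,.149,.218]))
E
```

```text
7.1167 [ 0.09105793  0.40601717  0.26513662  1.43958855 -0.00380483  2.36024451] [-0.02048184 -0.00817959  0.00370759  0.00428954 -0.00139376  0.00519375] [0.58365404 0.05208791 0.2451714 ] [-3.13748179  0.00954675  0.87244409] [ 0.21051719  0.14356702 -3.76963866]
[[131.56233391 124.69857587]]
```

View pics/w6.png

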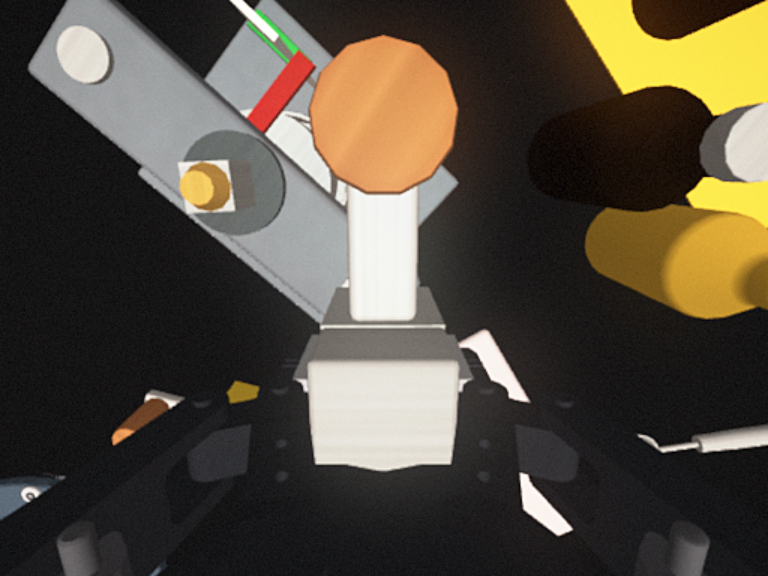

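The square and cone show clearly at about (205,187), the beam runs diagonally, the red pointer is at (280,92) and the green marker at about (272,35). Crop for the corners.

```bash
python3 - <<'E'
from h import *
import pickle; c=pickle.load(open("w6.pkl","rb"))
cv2.imwrite("pics/w6c.png",cv2.resize(c["color"][95:155,105:185,::-1],None,fx=9,fy=9,interpolation=cv2.INTER_CUBIC))
E
```

```text
(no output)
```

View pics/w6c.png

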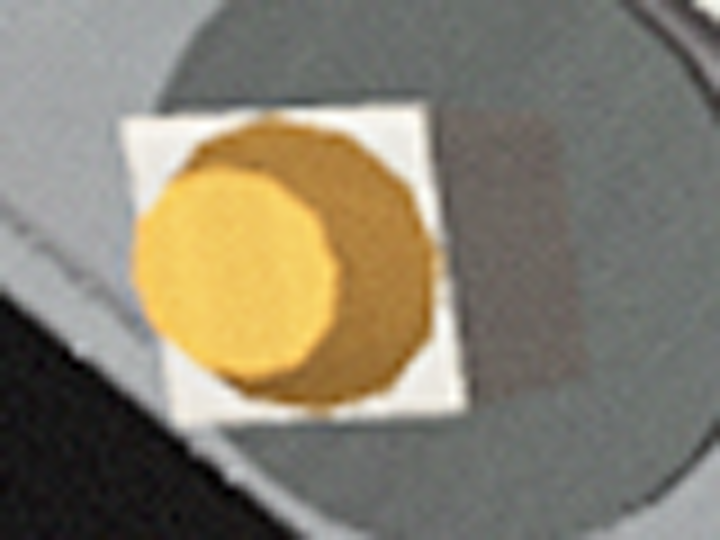

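```bash
python3 - <<'E'
from h import *
import pickle; c=pickle.load(open("w6.pkl","rb"))
T=lambda x,y,z: ray(c,105+(x+.5)/9-.5,95+(y+.5)/9-.5,z)
cs=[T(*p,.208) for p in [(120,118),(428,102),(468,410),(175,428)]]
print(np.round(cs,4),"mean",np.mean(cs,0))
for a,b in [(0,1),(1,2),(2,3),(3,0)]:
    d=cs[b]-cs[a]; print(np.linalg.norm(d),np.degrees(np.arctan2(d[1],d[0]))%90)
print("cone",T(236,272,.218))
s=arm.state(); print(s["eef_pos"],s["eef_rot"])
E
```

```text
[[0.5624 0.1646 0.208 ]
 [0.5801 0.1511 0.208 ]
 [0.5667 0.134  0.208 ]
 [0.549  0.1471 0.208 ]] mean [0.56455305 0.14922076 0.208     ]
0.022266277343125664 52.819673364436284
0.02177950263948165 51.71025322379779
0.02196163499567348 53.47266089020363
0.022026009932239136 52.518906188204326
cone [0.56459122 0.14928051 0.218     ]
[0.58365404 0.05208791 0.2451714 ] [-3.13748179  0.00954675  0.87244409]
```

The shaft axis is at (0.5646, 0.1492) and the square's sides are at 52.6°. The wrist (joint 6) has only about 0.7 rad left clockwise, so I turn the crank back by 3/4 turn in the air while rising.

>>> arm_command:
  moves:
    - [0, 0, -0.006, 0]
    - [0, 0, -0.006, -0.06]
    - [0, 0, -0.003, -0.12]
    - [0, 0, 0, -0.12]
    - [0, 0, 0, -0.12]
    - [0, 0, 0, -0.12]
    - [0, 0, 0, -0.12]
    - [0, 0, 0, -0.12]
    - [0, 0, 0, -0.12]
    - [0, 0, 0, -0.12]
    - [0, 0, 0, -0.12]
    - [0, 0, 0, -0.12]

```text
clock: 8.12
eef_pos: [0.5821, 0.0392, 0.2652]
eef_rot: [-3.131, 0.001, 2.159]
contact_force: [-0.0, 0.0, -4.6]
gripper_width: 0.0393
```

>>> arm_command:
  moves:
    - [0, 0, 0, -0.12]
    - [0, 0, 0, -0.12]
    - [0, 0, 0, -0.12]
    - [0, 0, 0, -0.12]
    - [0, 0, 0, -0.12]
    - [0, 0, 0, -0.12]
    - [0, 0, 0, -0.12]
    - [0, 0, 0, -0.12]
    - [0, 0, 0, -0.12]
    - [0, 0, 0, -0.12]
    - [0, 0, 0, -0.12]
    - [0, 0, 0, -0.12]

```text
clock: 9.12
eef_pos: [0.5805, 0.0251, 0.2712]
eef_rot: [-3.136, -0.008, -2.64]
contact_force: [-0.1, 0.1, -5.0]
gripper_width: 0.0394
```

```bash
python3 - <<'E'
from h import *
s=arm.state(); print(s["clock"],s["joint_pos"],s["eef_pos"],s["eef_rot"],s["contact_force"])
E
```

```text
9.1167 [ 0.04757245  0.39308225  0.31138309  1.49388662 -0.00801623 -0.45440106] [0.58054595 0.02510608 0.27115598] [-3.13649206 -0.00782195 -2.63961989] [-0.06656323  0.14475445 -4.96963765]
```

```bash
python3 - <<'E'
from h import *
plan(.565,.14,.268,-0.653,18,3)
E
```

```text
t 9.12 yaw now -2.64
[[-0.002, 0.006, 0.0, -0.1104], [-0.003, 0.006, 0.0, -0.1104], [-0.004, 0.005, 0.0, -0.1104], [-0.004, 0.005, 0.0, -0.1104], [-0.005, 0.004, 0.0, -0.1104], [-0.005, 0.004, 0.0, -0.1104], [-0.006, 0.003, 0.0, -0.1104], [-0.006, 0.003, 0.0, -0.1104], [-0.006, 0.002, 0.0, -0.1104], [-0.006, 0.001, 0.0, -0.1104], [-0.006, 0.001, 0.0, -0.1104], [-0.006, 0.0, 0.0, -0.1104], [-0.007, -0.001, 0.001, -0.1104], [-0.006, -0.001, 0.0, -0.1104], [-0.006, -0.002, 0.001, -0.1104], [-0.006, -0.003, 0.0, -0.1104], [-0.006, -0.003, 0.001, -0.1104], [-0.005, -0.005, 0.0, -0.1104]]
```

>>> arm_command:
  moves:
    - [-0.002, 0.006, 0, -0.11]
    - [-0.003, 0.006, 0, -0.11]
    - [-0.004, 0.005, 0, -0.11]
    - [-0.004, 0.005, 0, -0.11]
    - [-0.005, 0.004, 0, -0.11]
    - [-0.005, 0.004, 0, -0.11]
    - [-0.006, 0.003, 0, -0.11]
    - [-0.006, 0.003, 0, -0.11]
    - [-0.006, 0.002, 0, -0.11]
    - [-0.006, 0.001, 0, -0.11]
    - [-0.006, 0.001, 0, -0.11]
    - [-0.006, 0, 0, -0.11]

```text
clock: 10.12
eef_pos: [0.5684, 0.089, 0.2764]
eef_rot: [3.138, -0.009, -1.283]
contact_force: [-0.5, 0.8, -4.7]
gripper_width: 0.0392
```

```bash
python3 - <<'E'
from h import *
plan(.565,.14,.266,-0.653,8,3)
E
```

```text
t 10.12 yaw now -1.283
[[-0.006, -0.001, 0.001, -0.0787], [-0.006, -0.002, 0.001, -0.0787], [-0.006, -0.002, 0.001, -0.0787], [-0.006, -0.003, 0.001, -0.0787], [-0.005, -0.003, 0.002, -0.0787], [-0.005, -0.004, 0.001, -0.0787], [-0.005, -0.004, 0.002, -0.0787], [-0.005, -0.005, 0.001, -0.0787]]
```

>>> arm_command:
  moves:
    - [-0.006, -0.001, 0.001, -0.079]
    - [-0.006, -0.002, 0.001, -0.079]
    - [-0.006, -0.002, 0.001, -0.079]
    - [-0.006, -0.003, 0.001, -0.079]
    - [-0.005, -0.003, 0.002, -0.079]
    - [-0.005, -0.004, 0.001, -0.079]
    - [-0.005, -0.004, 0.002, -0.07]
    - [-0.003, -0.003, 0.001, -0.04]
    - [0, 0, 0, 0]
    - [0, 0, 0, 0]

```text
clock: 10.95
eef_pos: [0.5644, 0.1293, 0.2703]
eef_rot: [3.135, -0.008, -0.685]
contact_force: [0.1, 0.1, -4.8]
gripper_width: 0.0389
```

```bash
python3 - <<'E'
from h import *
s=arm.state(); print(s["clock"],s["joint_pos"],s["joint_velocities"],s["eef_pos"],s["eef_rot"],s["contact_force"])
plan(.5646,.1492,.258,-0.653,6)
c=imaging.camera("scene"); cv2.imwrite("pics/s7.png",cv2.resize(c["color"][80:230,220:380,::-1],None,fx=4,fy=4,interpolation=cv2.INTER_CUBIC))
c=imaging.camera("wrist"); cv2.imwrite("pics/w7.png",c["color"][:,:,::-1])
E
```

```text
10.95 [ 0.2309825   0.38308599  0.2946088   1.4821554  -0.01053642 -2.22580994] [-0.01190307 -0.00362663  0.00188261  0.00505995  0.00100079 -0.00748943] [0.56444628 0.1293305  0.27030417] [ 3.13530388 -0.00845549 -0.68477449] [ 0.14424994  0.13658059 -4.76472898]
t 10.95 yaw now -0.685
[[-0.0021, -0.0026, 0.0021, -0.0053], [-0.0021, -0.0026, 0.002, -0.0053], [-0.002, -0.0026, 0.0021, -0.0053], [-0.002, -0.0026, 0.002, -0.0053], [-0.002, -0.0026, 0.0021, -0.0053], [-0.002, -0.0027, 0.002, -0.0053]]
```

View pics/s7.png

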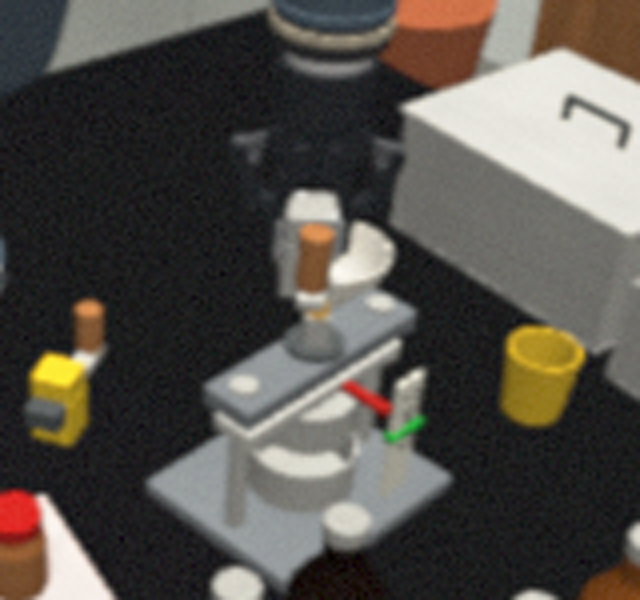

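View pics/w7.png

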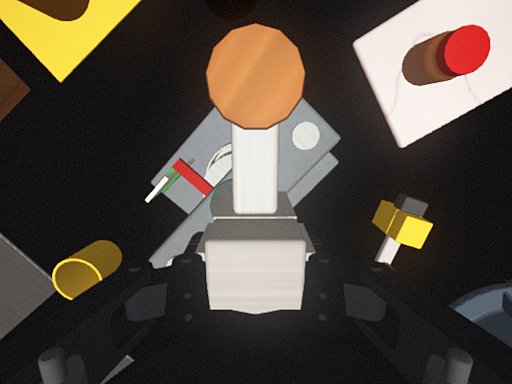

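```bash
python3 - <<'E'
from h import *
c=imaging.camera("wrist"); s=arm.state(); p=np.array(s["eef_pos"])
from scipy.spatial.transform import Rotation as Ro
R=Ro.from_euler("xyz",s["eef_rot"]).as_matrix()
g=c["color"].astype(int).sum(2); print(g[215:260,255]); print(g[265,195:215],g[265,295:315])
def tf(u,v,h):  # intersect with plane tool z=-h
    d=R.T@(c["R"].T@np.array([(u-c["cx"])/c["fx"],(v-c["cy"])/c["fy"],1])); o=R.T@(-c["R"].T@c["t"]-p)
    return o+d*(-h-o[2])/d[2]
print("knob top",tf(255.5,76.5,.0725),"front edge",tf(255,240,.0495), tf(204.5,242,.0495),tf(305.5,242,.0495))
E
```

```text
[300 430 678 554 268 330 321 300 337 323 304 327 319 329 330 330 324 324
 335 323 327 329 320 322 338 436 527 568 599 620 636 637 634 627 639 649
 654 646 638 659 656 650 643 658 653]
[118 127 115 125 123 103 135 129 113  96 227 495 602 622 645 653 637 637
 637 640] [638 627 641 639 633 628 623 596 594 523 298  96 124 132 135 140 120 134
 127 120]
knob top [ 0.07729114  0.00042019 -0.0725    ] front edge [ 0.02178284  0.00026867 -0.0495    ] [ 0.02094754 -0.01924462 -0.0495    ] [ 0.0209261   0.01977976 -0.0495    ]
```

>>> arm_command:
  moves:
    - [-0.0024, -0.0026, 0.0015, -0.005]
    - [-0.0024, -0.0026, 0.0015, -0.005]
    - [-0.0024, -0.0026, 0.0015, -0.005]
    - [-0.0024, -0.0026, 0.0015, -0.005]
    - [-0.0024, -0.0026, 0.0015, -0.005]
    - [-0.0024, -0.0026, 0.0015, -0.005]
    - [0, 0, 0, 0]
    - [0, 0, 0, 0]

```text
clock: 11.77
eef_pos: [0.5628, 0.1525, 0.2599]
eef_rot: [3.135, -0.008, -0.654]
contact_force: [0.5, -0.1, -4.2]
gripper_width: 0.039
```

```bash
python3 - <<'E'
from h import *
s=arm.state(); print(s["joint_velocities"])
plan(.5634,.1501,.248,-0.653,4)
E
```

```text
[ 0.01124863  0.00216233 -0.00157468 -0.00320418  0.00065527  0.00119143]
t 11.77 yaw now -0.654
[[0.0005, 0.0004, 0.003, -0.0004], [0.0005, 0.0004, 0.003, -0.0004], [0.0005, 0.0003, 0.0029, -0.0004], [0.0004, 0.0004, 0.003, -0.0004]]
```

>>> arm_command:
  moves:
    - [0.0006, 0.0005, 0.003, 0]
    - [0.0006, 0.0005, 0.003, 0]
    - [0.0005, 0.0003, 0.003, 0]
    - [0, 0, 0.002, 0]
    - [0, 0, 0, 0]
    - [0, 0, 0, 0]

```text
clock: 12.27
eef_pos: [0.5634, 0.1495, 0.2475]
eef_rot: [3.135, -0.008, -0.655]
contact_force: [-0.6, 0.1, -4.3]
gripper_width: 0.0391
```

```bash
python3 - <<'E'
from h import *
s=arm.state(); print(s["joint_velocities"],s["eef_pos"],s["eef_rot"],s["contact_force"])
plan(.5634,.1501,.238,-0.653,4)
c=imaging.camera("scene"); cv2.imwrite("pics/s8.png",cv2.resize(c["color"][120:190,250:350,::-1],None,fx=7,fy=7,interpolation=cv2.INTER_CUBIC))
E
```

```text
[-0.00238029  0.00082424 -0.00815021 -0.00411442  0.00235032  0.00121112] [0.56338469 0.14954582 0.24750828] [ 3.1345226  -0.0079483  -0.65512339] [-0.56878961  0.0835304  -4.34541894]
t 12.27 yaw now -0.655
[[-0.0001, -0.0001, 0.0024, -0.0005], [-0.0001, -0.0001, 0.0024, -0.0005], [-0.0001, -0.0001, 0.0024, -0.0005], [-0.0, -0.0001, 0.0023, -0.0005]]
```

View pics/s8.png

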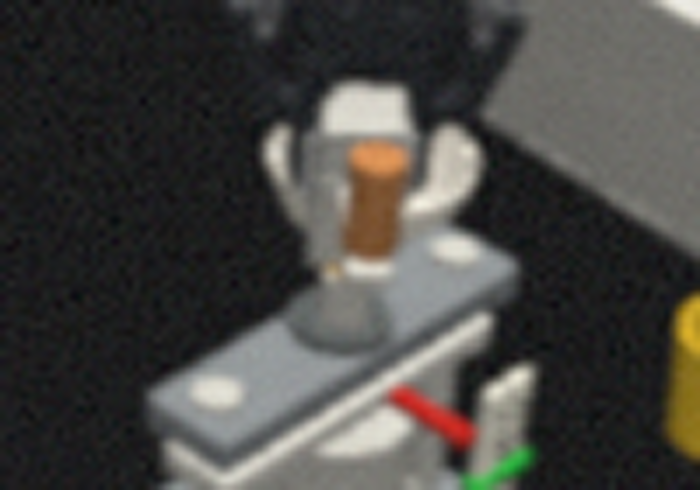

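Sleeve's foot sits right over the cone. Descend gently.

>>> arm_command:
  moves:
    - [0, -0.0001, 0.003, 0]
    - [0, -0.0001, 0.003, 0]
    - [0, -0.0001, 0.003, 0]
    - [0, 0, 0.003, 0]
    - [0, 0, 0.002, 0]
    - [0, 0, 0, 0]

```text
clock: 12.82
eef_pos: [0.5637, 0.1497, 0.2322]
eef_rot: [3.135, -0.008, -0.655]
contact_force: [-0.2, -0.4, -4.8]
gripper_width: 0.0393
```

```bash
python3 - <<'E'
from h import *
s=arm.state(); print(s["eef_pos"],s["eef_rot"],s["contact_force"],s["torque"],s["gripper_width"])
plan(.5634,.1501,.228,-0.653,4)
E
```

```text
[0.56371388 0.14965994 0.23217354] [ 3.13479001 -0.00812675 -0.65516754] [-0.21219313 -0.38268994 -4.81581562] [0.03008879 0.05972586 0.00301576] 0.039270790381306125
t 12.82 yaw now -0.655
[[-0.0001, -0.0, 0.001, -0.0005], [-0.0001, -0.0001, 0.0011, -0.0005], [-0.0002, -0.0, 0.001, -0.0005], [-0.0001, -0.0001, 0.0011, -0.0005]]
```

Foot is at about 0.207 m, at the square's top, with no contact force. Continue down.

>>> arm_command:
  moves:
    - [0, 0, 0.002, 0]
    - [0, 0, 0.002, 0]
    - [0, 0, 0.002, 0]
    - [0, 0, 0.002, 0]
    - [0, 0, 0.002, 0]
    - [0, 0, 0, 0]

```text
clock: 13.32
eef_pos: [0.5637, 0.1496, 0.2211]
eef_rot: [3.135, -0.008, -0.655]
contact_force: [-0.8, -0.1, -5.5]
gripper_width: 0.0391
```

>>> arm_command:
  moves:
    - [0, 0, 0.002, 0]
    - [0, 0, 0.002, 0]
    - [0, 0, 0.002, 0]
    - [0, 0, 0.002, 0]
    - [0, 0, 0.002, 0]
    - [0, 0, 0.002, 0]
    - [0, 0, 0, 0]

```text
clock: 13.9
eef_pos: [0.5638, 0.1494, 0.2078]
eef_rot: [3.135, -0.008, -0.655]
contact_force: [-0.7, 0.4, -5.0]
gripper_width: 0.0393
```

>>> arm_command:
  moves:
    - [0, 0, 0.002, 0]
    - [0, 0, 0.002, 0]
    - [0, 0, 0.002, 0]
    - [0, 0, 0.001, 0]
    - [0, 0, 0, 0]

```text
clock: 14.32
eef_pos: [0.5639, 0.1495, 0.2039]
eef_rot: [3.138, -0.011, -0.655]
contact_force: [-1.1, -0.2, -4.7]
gripper_width: 0.0388
```

>>> arm_command:
  moves:
    - [0, 0, 0.002, 0]
    - [0, 0, 0.002, 0]
    - [0, 0, 0, 0.03]
    - [0, 0, 0, 0.06]
    - [0, 0, 0, 0.06]
    - [0, 0, 0, 0.06]

```text
clock: 14.82
eef_pos: [0.5641, 0.1497, 0.2043]
eef_rot: [-3.138, -0.013, -0.87]
contact_force: [-1.1, -0.2, 0.9]
gripper_width: 0.0394
```

```bash
python3 - <<'E'
from h import *
s=arm.state(); print(s["clock"],s["joint_pos"],s["eef_pos"],s["eef_rot"],s["contact_force"],s["torque"])
c=imaging.camera("scene"); cv2.imwrite("pics/s9.png",cv2.resize(c["color"][120:220,250:350,::-1],None,fx=6,fy=6,interpolation=cv2.INTER_CUBIC))
E
```

```text
14.8167 [ 0.26507964  0.3845091   0.13093542  1.30791889 -0.01051187 -2.00612683] [0.56411141 0.14970068 0.20433747] [-3.13758909 -0.01345469 -0.87046202] [-1.09057431 -0.2454377   0.91615926] [-0.01988413  0.15553891  0.17917525]
```

View pics/s9.png

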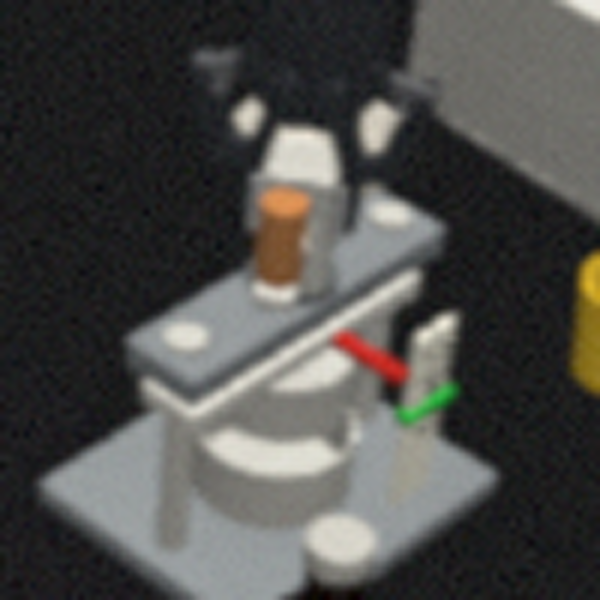

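Fully down, and the knob has begun to swing clockwise. The pointer tip is at about (405,375) and the marker end at (403,415), roughly 30 mm apart. Winding continues.

>>> arm_command:
  moves:
    - [0, 0, 0, 0.1]
    - [0, 0, 0, 0.1]
    - [0, 0, 0, 0.1]
    - [0, 0, 0, 0.1]
    - [0, 0, 0, 0.1]
    - [0, 0, 0, 0.1]
    - [0, 0, 0, 0.1]
    - [0, 0, 0, 0.1]
    - [0, 0, 0, 0.1]
    - [0, 0, 0, 0.1]
    - [0, 0, 0, 0.1]
    - [0, 0, 0, 0.1]

```text
clock: 15.87
eef_pos: [0.5648, 0.15, 0.2043]
eef_rot: [-3.126, 0.001, -2.108]
contact_force: [-0.9, -0.6, -0.2]
gripper_width: 0.0392
```

```bash
python3 - <<'E'
from h import *
s=arm.state(); print(s["clock"],s["joint_pos"],s["eef_pos"],s["eef_rot"],s["contact_force"],s["torque"])
E
```

```text
15.8667 [ 0.26540385  0.38440051  0.13065174  1.3059168  -0.01077365 -0.76795112] [0.56483431 0.15000765 0.20429712] [-3.12611083e+00  5.23145710e-04 -2.10829359e+00] [-0.9032964  -0.55114679 -0.22994192] [-0.18882643  0.42062225  0.1957315 ]
```

>>> arm_command:
  moves:
    - [0, 0, 0, 0.11]
    - [0, 0, 0, 0.11]
    - [0, 0, 0, 0.11]
    - [0, 0, 0, 0.11]
    - [0, 0, 0, 0.11]
    - [0, 0, 0, 0.11]
    - [0, 0, 0, 0.11]
    - [0, 0, 0, 0.11]
    - [0, 0, 0, 0.11]
    - [0, 0, 0, 0.11]
    - [0, 0, 0, 0.11]
    - [0, 0, 0, 0.11]

```text
clock: 16.87
eef_pos: [0.5653, 0.1493, 0.2042]
eef_rot: [-3.138, 0.017, 2.809]
contact_force: [-1.1, -0.6, 0.9]
gripper_width: 0.0394
```

>>> arm_command:
  moves:
    - [0, 0, 0, 0.11]
    - [0, 0, 0, 0.11]
    - [0, 0, 0, 0.11]
    - [0, 0, 0, 0.11]
    - [0, 0, 0, 0.11]
    - [0, 0, 0, 0.11]
    - [0, 0, 0, 0.11]
    - [0, 0, 0, 0.11]
    - [0, 0, 0, 0.11]
    - [0, 0, 0, 0.11]
    - [0, 0, 0, 0.11]
    - [0, 0, 0, 0.11]

```text
clock: 17.87
eef_pos: [0.5647, 0.1487, 0.2041]
eef_rot: [3.126, 0.008, 1.443]
contact_force: [-2.5, -1.1, 0.9]
gripper_width: 0.0387
```

```bash
python3 - <<'E'
from h import *
s=arm.state(); print(s["clock"],s["joint_pos"],s["eef_pos"],s["eef_rot"],s["contact_force"],s["torque"])
E
```

```text
17.8667 [ 0.26457193  0.38353355  0.12889001  1.30516212 -0.01311086  1.96339646] [0.5646832  0.14869884 0.20410777] [3.12642167 0.0079075  1.44263609] [-2.51333321 -1.10819052  0.94641702] [-0.10986789  0.66061513  0.20035963]
```

>>> arm_command:
  moves:
    - [0, 0, 0, 0.11]
    - [0, 0, 0, 0.11]
    - [0, 0, 0, 0.11]
    - [0, 0, 0, 0.11]
    - [0, 0, 0, 0.11]
    - [0, 0, 0, 0.11]
    - [0, 0, 0, 0.1]
    - [0, 0, 0, 0.06]
    - [0, 0, 0, 0]
    - [0, 0, 0, 0]

```text
clock: 18.7
eef_pos: [0.5642, 0.1489, 0.2039]
eef_rot: [3.126, -0.006, 0.593]
contact_force: [-1.2, 0.0, -0.9]
gripper_width: 0.039
```

```bash
python3 - <<'E'
from h import *
s=arm.state(); print(s["clock"],s["joint_pos"],s["eef_pos"],s["eef_rot"],s["contact_force"],s["torque"])
c=imaging.camera("scene"); cv2.imwrite("pics/s10.png",cv2.resize(c["color"][120:220,250:350,::-1],None,fx=6,fy=6,interpolation=cv2.INTER_CUBIC))
cv2.imwrite("pics/s10p.png",cv2.resize(c["color"][160:220,290:350,::-1],None,fx=10,fy=10,interpolation=cv2.INTER_CUBIC))
E
```

```text
18.7 [ 0.26477898  0.38317771  0.12781722  1.30497511 -0.01262792  2.8135183 ] [0.5642007  0.14885119 0.20388325] [ 3.12626776 -0.00583401  0.59283199] [-1.23441743  0.01676766 -0.8879647 ] [ 0.01316164  0.32914927 -0.00543793]
```

View pics/s10.png

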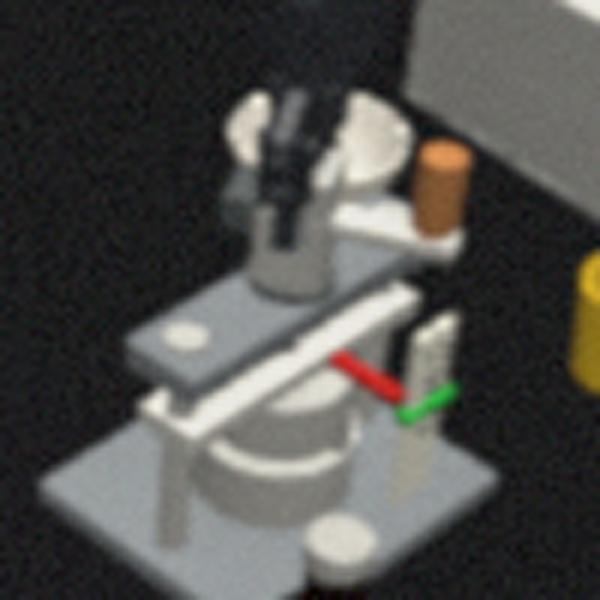

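View pics/s10p.png

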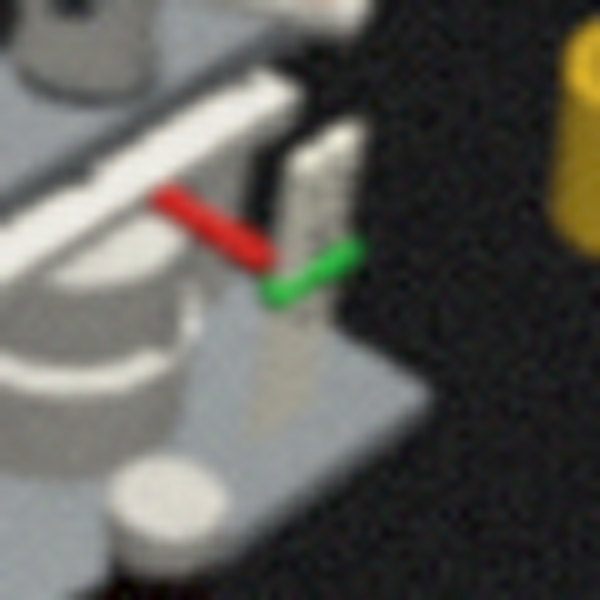

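Pointer tip is at about (403,393) and the marker's inner end at (403,413), about 15 mm to go. Let go, lift and look from above before turning the hand back.

>>> arm_command:
  moves:
    - [0, 0, 0, 0]
    - [0, 0, 0, 0]
    - [0, 0, 0, 0]
    - [0, 0, 0, 0]
    - [0, 0, -0.01, 0]
    - [0, 0, -0.02, 0]
    - [0, 0, -0.02, 0]
    - [0, 0, -0.02, 0]
    - [0, 0, -0.02, 0]
    - [0, 0, -0.01, 0]
    - [0, 0, 0, 0]
    - [0, 0, 0, 0]
  jaw: 0.0854

```text
clock: 19.75
eef_pos: [0.5626, 0.1498, 0.3131]
eef_rot: [3.125, -0.009, 0.602]
contact_force: [0.7, 0.4, -0.6]
gripper_width: 0.0853
```

```bash
python3 - <<'E'
from h import *
import pickle
d={}
for n in ("wrist","scene","top"): d[n]=imaging.camera(n)
pickle.dump(d,open("v11.pkl","wb"))
s=arm.state(); print(s["clock"],s["joint_velocities"],s["eef_pos"],s["eef_rot"],s["contact_force"])
cv2.imwrite("pics/w11.png",cv2.resize(d["wrist"]["color"][:,:,::-1],None,fx=1.5,fy=1.5))
cv2.imwrite("pics/s11.png",cv2.resize(d["scene"]["color"][160:220,290:350,::-1],None,fx=10,fy=10,interpolation=cv2.INTER_CUBIC))
E
```

```text
19.9 [ 0.00034327  0.00249188 -0.00931509  0.00014376 -0.00011564  0.00064198] [0.56215048 0.14959863 0.31180762] [ 3.12560743 -0.00702637  0.60200778] [ 0.3814667  -0.15878217 -0.60702621]
```

View pics/w11.png

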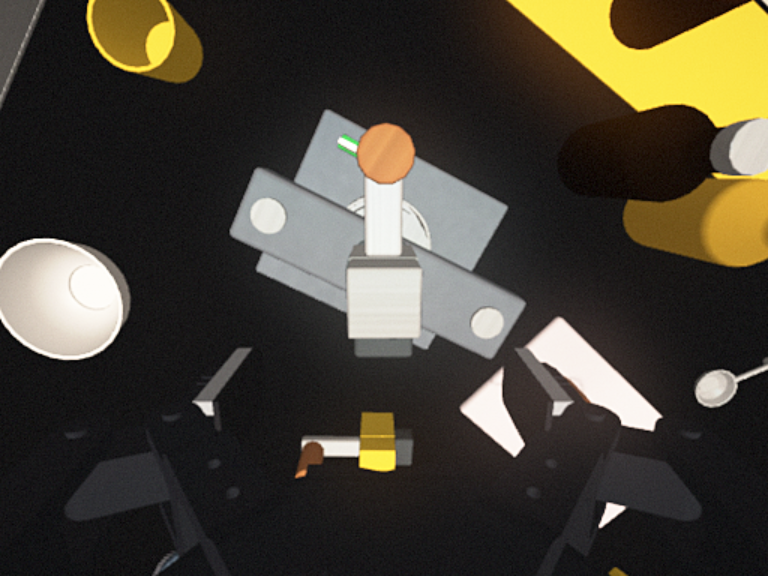

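View pics/s11.png

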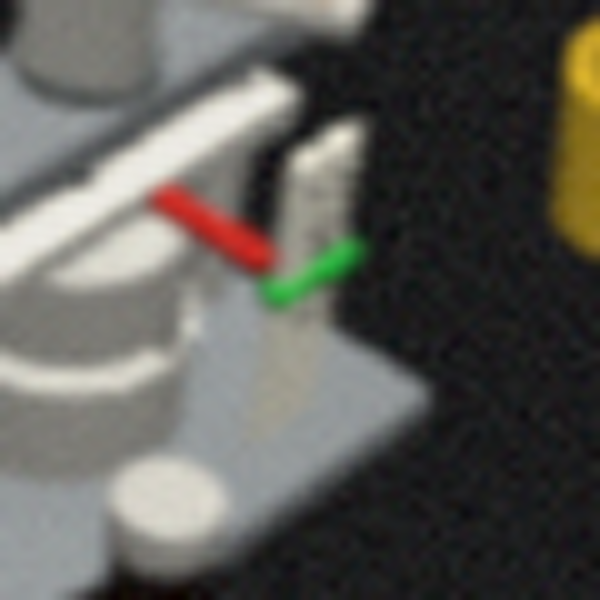

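```bash
python3 - <<'E'
from h import *
import pickle; c=pickle.load(open("w6.pkl","rb"))
cv2.imwrite("pics/w6p.png",cv2.resize(c["color"][0:70,145:225,::-1],None,fx=9,fy=9,interpolation=cv2.INTER_CUBIC))
s=cv2.imread("pics/scene0.png"); cv2.imwrite("pics/s0p.png",cv2.resize(s[160:220,290:350],None,fx=10,fy=10,interpolation=cv2.INTER_CUBIC))
E
```

```text
(no output)
```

View pics/w6p.png

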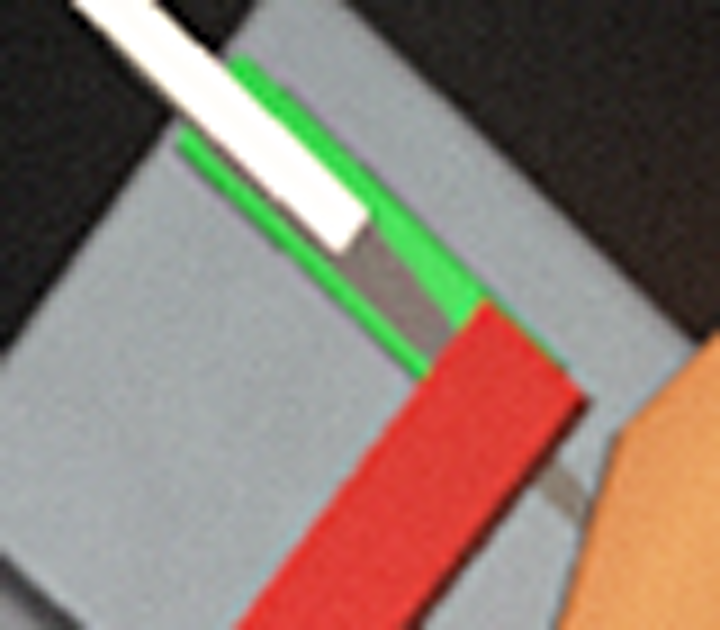

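View pics/s0p.png

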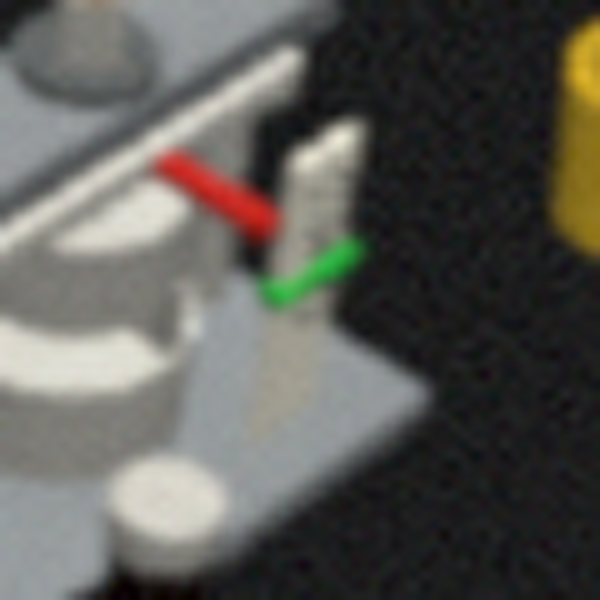

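```bash
python3 - <<'E'
from h import *
import pickle; c=pickle.load(open("w6.pkl","rb")); v=pickle.load(open("v11.pkl","rb")); S=v["scene"]; T=v["top"]
W=lambda x,y:(c,145+(x+.5)/9-.5,(y+.5)/9-.5)
C=lambda x,y:(S,290+(x+.5)/10-.5,160+(y+.5)/10-.5)
np.set_printoptions(precision=4,suppress=True)
yaw=np.radians(7.4); sh=np.array([.5646,.1492,0]); M=np.array([[np.cos(yaw),np.sin(yaw),0],[-np.sin(yaw),np.cos(yaw),0],[0,0,1]])
f=lambda P: M@(P-sh)
print("tip +y top",f(tri([W(487,300),C(283,210)])))
for z in (.13,.14,.15): print(z,"tip corners w6",f(ray(*W(487,300),z)),f(ray(*W(590,400),z)))
for z in (.10,.11,.12): print(z,"green far strip outer edge pts",f(ray(*W(240,52),z)),f(ray(*W(487,288),z)),f(ray(*W(570,367),z)),"near strip",f(ray(*W(180,145),z)),f(ray(*W(425,375),z)))
print("scale top inner",f(tri([W(370,215),C(288,165)])))
# top view: red and green in first image
E
```

```text
tip +y top [0.0726 0.0271 0.1355]
0.13 tip corners w6 [0.073  0.0289 0.13  ] [0.0731 0.0161 0.13  ]
0.14 tip corners w6 [0.0724 0.0257 0.14  ] [0.0725 0.0134 0.14  ]
0.15 tip corners w6 [0.0719 0.0226 0.15  ] [0.0719 0.0108 0.15  ]
0.1 green far strip outer edge pts [0.0752 0.0718 0.1   ] [0.0757 0.039  0.1   ] [0.0759 0.0277 0.1   ] near strip [0.0642 0.0713 0.1   ] [0.0647 0.0387 0.1   ]
0.11 green far strip outer edge pts [0.0746 0.0675 0.11  ] [0.0751 0.0359 0.11  ] [0.0753 0.0249 0.11  ] near strip [0.064 0.067 0.11 ] [0.0645 0.0355 0.11  ]
0.12 green far strip outer edge pts [0.074  0.0632 0.12  ] [0.0745 0.0327 0.12  ] [0.0746 0.0221 0.12  ] near strip [0.0638 0.0627 0.12  ] [0.0643 0.0323 0.12  ]
scale top inner [0.0692 0.0333 0.1504]
```

```bash
cat > fit.py <<'E'
from h import *
from scipy.optimize import minimize
yaw=np.radians(7.4); sh=np.array([.5646,.1492,0]); M=np.array([[np.cos(yaw),np.sin(yaw),0],[-np.sin(yaw),np.cos(yaw),0],[0,0,1]])
K=8
def box(c,x0,x1,y0,y1,z0,z1,win):
    P=np.array([[x,y,z] for x in(x0,x1) for y in(y0,y1) for z in(z0,z1)])@M+sh
    q=(proj(c,P)-[win[0],win[1]]+.5)*K
    h=cv2.convexHull(q.astype(np.float32)); im=np.zeros(((win[3]-win[1])*K,(win[2]-win[0])*K),np.uint8)
    cv2.fillConvexPoly(im,np.round(h*16).astype(np.int32),255,cv2.LINE_8,4)
    im=cv2.GaussianBlur(im,(0,0),0.6*K); return cv2.resize(im,None,fx=1/K,fy=1/K,interpolation=cv2.INTER_AREA)/255.
def soft(img,win,col):
    a=img[win[1]:win[3],win[0]:win[2]].astype(float)
    if col=="g": s=a[...,1]-np.maximum(a[...,0],a[...,2])
    else: s=a[...,0]-np.maximum(a[...,1],a[...,2])
    s=np.clip(s-15,0,None); return s/np.percentile(s,99.5)
def fitg(c,img,win=(308,178,332,196)):
    g=np.clip(soft(img,win,"g"),0,1)
    f=lambda p: ((box(c,.064,.0745,p[1],p[2],p[0]-.0035,p[0]+.0035,win)*p[3]-g)**2).sum()
    return min((minimize(f,[z,.026,.066,.9],method="Nelder-Mead",options=dict(initial_simplex=np.array([[z,.026,.066,.9],[z+.006,.026,.066,.9],[z,.031,.066,.9],[z,.026,.071,.9],[z,.026,.066,1.1]]),xatol=1e-5)) for z in(.10,.11)),key=lambda r:r.fun)
def fitr(c,img,win=(296,165,322,196)):
    g=np.clip(soft(img,win,"r"),0,1)
    f=lambda p: ((box(c,.035,p[1],.0205-.006,.0205+.006,p[0]-.003,p[0]+.003,win)*p[2]-g)[:,10:]**2).sum()
    return min((minimize(f,[z,.073,.9],method="Nelder-Mead",options=dict(initial_simplex=np.array([[z,.073,.9],[z+.006,.073,.9],[z,.078,.9],[z,.073,1.1]]),xatol=1e-5)) for z in(.09,.10,.115,.13)),key=lambda r:r.fun)
E
python3 - <<'E'
from fit import *
import pickle; v=pickle.load(open("v11.pkl","rb")); S=v["scene"]
i0=cv2.imread("pics/scene0.png")[:,:,::-1]
for im in (i0,S["color"]):
    a=fitg(S,im);b=fitr(S,im); print("green",a.x,a.fun,"red",b.x,b.fun,"gap",b.x[0]-a.x[0])
E
```

```text
green [0.08764803 0.03626763 0.07840861 0.71354483] 2.361386413718033 red [0.13337962 0.07238755 0.89665539] 3.875319166627581 gap 0.04573159301876002
green [0.08831089 0.03299462 0.07773609 0.63979659] 2.6683922986318795 red [0.11817185 0.07284871 0.89137281] 3.852389401030624 gap 0.02986096167970749
```

```bash
python3 - <<'E'
import fit; from fit import *
import pickle; v=pickle.load(open("v11.pkl","rb")); S=v["scene"]; w=pickle.load(open("w6.pkl","rb"))
i0=cv2.imread("pics/scene0.png")[:,:,::-1]
win=(308,178,332,196); ww=(155,0,215,50)
gs=[np.clip(soft(im,win,"g"),0,1) for im in (i0,S["color"])]; g=sum(gs)/2
for x0,x1 in ((.0692,.0755),(.0692,.075),(.0705,.075),(.065,.075)):
    f=lambda p: ((box(S,x0,x1,p[1],p[2],p[0]-.0035,p[0]+.0035,win)*p[3]-g)**2).sum()
    best=min((minimize(f,[z,.028,.068,.9],method="Nelder-Mead",options=dict(maxiter=600,initial_simplex=np.array([[z,.026,.066,.9],[z+.006,.026,.066,.9],[z,.031,.066,.9],[z,.026,.071,.9],[z,.026,.066,1.1]]))) for z in(.09,.10,.11)),key=lambda r:r.fun)
    print(x0,x1,best.x,best.fun)
W=lambda x,y:(w,145+(x+.5)/9-.5,(y+.5)/9-.5)
C=lambda x,y:(S,290+(x+.5)/10-.5,160+(y+.5)/10-.5)
Mf=lambda P:M@(P-sh)
print("outer far top", Mf(tri([W(240,52),C(364,241)])), "scale top inner far",Mf(tri([W(370,215),C(288,165)])))
o=-S["R"].T@S["t"]; print("scene cam in press frame",Mf(o))
E
```

```text
0.0692 0.0755 [0.09216293 0.03130849 0.07381022 0.90298611] 1.1605221165310193
0.0692 0.075 [0.09192299 0.03123431 0.07436924 0.93667799] 1.0880012907467833
0.0705 0.075 [0.09265835 0.03009415 0.07409345 1.01013018] 0.979682597490459
0.065 0.075 [0.08883896 0.03488054 0.07695002 0.71787245] 2.1323515146115515
outer far top [0.07604063 0.07362355 0.09739385] scale top inner far [0.0691621  0.03329456 0.15041213]
scene cam in press frame [ 0.60873576 -0.76944711  0.89205806]
```

The marker's mid height comes out at about 0.092 m and the pointer's at about 0.1335 − 0.016, so about 24 mm (1.2 turns) remain. Turn the empty hand back half a turn and regrip.

>>> arm_command:
  moves:
    - [0, 0, 0, -0.12]
    - [0, 0, 0, -0.12]
    - [0, 0, 0, -0.12]
    - [0, 0, 0, -0.12]
    - [0, 0, 0, -0.12]
    - [0, 0, 0, -0.12]
    - [0, 0, 0, -0.12]
    - [0, 0, 0, -0.12]
    - [0, 0, 0, -0.12]
    - [0, 0, 0, -0.12]
    - [0, 0, 0, -0.12]
    - [0, 0, 0, -0.12]

```text
clock: 20.9
eef_pos: [0.5577, 0.1482, 0.3004]
eef_rot: [-3.132, 0.011, 2.096]
contact_force: [-0.7, -0.9, -0.1]
gripper_width: 0.0857
```

```bash
python3 - <<'E'
from h import *
s=arm.state(); print(s["eef_pos"],s["joint_pos"])
plan(.5643,.1490,.300,.593+np.pi,13,3)
E
```

```text
[0.55771705 0.14824992 0.30037309] [ 0.26679877  0.39392658  0.38645267  1.56980109 -0.0127836   1.31297732]
t 20.9 yaw now 2.096
[[-0.0, 0.0, 0.0, -0.1261], [-0.0, 0.0, 0.0, -0.1261], [-0.0, 0.0, 0.0, -0.1261], [-0.0, 0.0, 0.0, -0.1261], [-0.001, 0.0, 0.0, -0.1261], [-0.001, 0.0, 0.0, -0.1261], [-0.001, 0.0, 0.0, -0.1261], [-0.001, 0.0, 0.0, -0.1261], [-0.001, 0.0, 0.0, -0.1261], [-0.001, 0.0, 0.0, -0.1261], [-0.0, 0.001, 0.0, -0.1261], [-0.001, 0.0, 0.0, -0.1261], [-0.0, 0.001, 0.0, -0.1261]]
```

>>> arm_command:
  moves:
    - [0, 0, -0.001, -0.12]
    - [0, 0, -0.001, -0.12]
    - [0, 0, -0.001, -0.12]
    - [0, 0, -0.001, -0.12]
    - [0, 0, -0.001, -0.12]
    - [-0.001, 0, -0.001, -0.12]
    - [-0.001, 0, -0.001, -0.12]
    - [-0.001, 0, -0.001, -0.12]
    - [-0.001, 0, -0.001, -0.12]
    - [-0.001, 0, -0.001, -0.12]
    - [-0.001, 0, 0, -0.12]
    - [-0.001, 0, 0, -0.12]

```text
clock: 21.9
eef_pos: [0.5601, 0.1466, 0.299]
eef_rot: [-3.134, -0.028, -2.688]
contact_force: [-0.6, 0.6, -0.2]
gripper_width: 0.0859
```

```bash
python3 - <<'E'
from h import *
s=arm.state(); print(s["eef_pos"],s["eef_rot"],s["joint_pos"])
plan(.5643,.1490,.285,.593+np.pi,4,4)
E
```

```text
[0.56005302 0.14662527 0.29902641] [-3.13387857 -0.0276593  -2.68815262] [ 0.26304145  0.41889033  0.41983006  1.59743631 -0.01280866 -0.19034067]
t 21.9 yaw now -2.688
[[-0.0012, 0.0001, 0.0035, -0.0349], [-0.0012, 0.0, 0.0035, -0.0349], [-0.0012, -0.0, 0.0035, -0.0349], [-0.0013, -0.0001, 0.0035, -0.0349]]
```

>>> arm_command:
  moves:
    - [-0.0012, 0, 0.003, -0.035]
    - [-0.0012, 0, 0.003, -0.035]
    - [-0.0012, 0, 0.003, -0.035]
    - [-0.0012, 0, 0.003, -0.03]
    - [0, 0, 0, 0]
    - [0, 0, 0, 0]

```text
clock: 22.4
eef_pos: [0.562, 0.1482, 0.281]
eef_rot: [-3.141, -0.037, -2.537]
contact_force: [-0.5, 0.1, -0.4]
gripper_width: 0.0859
```

```bash
python3 - <<'E'
from h import *
s=arm.state(); print(s["eef_pos"],s["eef_rot"],s["joint_pos"])
plan(.5643,.1490,.206,.593+np.pi,8,4)
c=imaging.camera("wrist"); cv2.imwrite("pics/w12.png",c["color"][:,:,::-1])
E
```

```text
[0.56201568 0.14816888 0.28098004] [-3.14103492 -0.03695076 -2.53737945] [ 0.26473828  0.42776207  0.38710412  1.56479648 -0.01282777 -0.33926291]
t 22.4 yaw now -2.537
[[-0.0003, -0.0001, 0.0094, 0.0014], [-0.0003, -0.0001, 0.0094, 0.0014], [-0.0003, -0.0001, 0.0094, 0.0014], [-0.0003, -0.0001, 0.0094, 0.0014], [-0.0003, -0.0001, 0.0093, 0.0014], [-0.0003, -0.0, 0.0094, 0.0014], [-0.0003, -0.0001, 0.0093, 0.0014], [-0.0003, -0.0, 0.0094, 0.0014]]
```

View pics/w12.png

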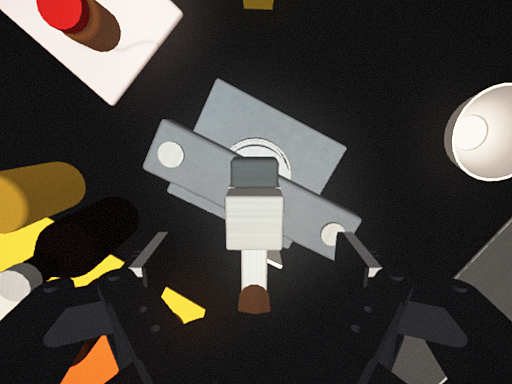

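>>> arm_command:
  moves:
    - [-0.0006, 0, 0.009, 0.001]
    - [-0.0006, 0, 0.009, 0.001]
    - [-0.0006, 0, 0.009, 0.001]
    - [-0.0006, 0, 0.009, 0.001]
    - [-0.0006, 0, 0.009, 0.001]
    - [-0.0006, 0, 0.009, 0.001]
    - [-0.0006, 0, 0.008, 0.001]
    - [-0.0006, 0, 0.006, 0.001]
    - [0, 0, 0, 0]
    - [0, 0, 0, 0]

```text
clock: 23.28
eef_pos: [0.5632, 0.1492, 0.2066]
eef_rot: [-3.141, -0.038, -2.551]
contact_force: [-0.7, -0.0, 0.2]
gripper_width: 0.0854
```

```bash
python3 - <<'E'
from h import *
s=arm.state(); print(s["eef_pos"],s["eef_rot"],s["contact_force"])
plan(.5643,.1490,.206,.593+np.pi,4,4)
E
```

```text
[0.56317563 0.14915961 0.20659541] [-3.14104133 -0.03832182 -2.55092675] [-0.6576247  -0.02944963  0.24683521]
t 23.28 yaw now -2.551
[[-0.0002, -0.0002, 0.0001, -0.0006], [-0.0002, -0.0002, 0.0002, -0.0006], [-0.0002, -0.0002, 0.0001, -0.0006], [-0.0002, -0.0002, 0.0002, -0.0006]]
```

Well placed. Grip and wind.

>>> arm_command:
  moves:
    - [0, 0, 0, 0]
    - [0, 0, 0, 0]
    - [0, 0, 0, 0]
    - [0, 0, 0, 0]
    - [0, 0, 0, 0]
    - [0, 0, 0, 0]
    - [0, 0, 0, 0.05]
    - [0, 0, 0, 0.11]
    - [0, 0, 0, 0.11]
    - [0, 0, 0, 0.11]
    - [0, 0, 0, 0.11]
    - [0, 0, 0, 0.11]
  jaw: 0.03
  grip_force: 80

```text
clock: 24.28
eef_pos: [0.5639, 0.1497, 0.2083]
eef_rot: [-3.121, -0.029, 3.112]
contact_force: [1.0, 0.2, -1.7]
gripper_width: 0.0398
```

>>> arm_command:
  moves:
    - [0, 0, 0, 0.11]
    - [0, 0, 0, 0.11]
    - [0, 0, 0, 0.11]
    - [0, 0, 0, 0.11]
    - [0, 0, 0, 0.11]
    - [0, 0, 0, 0.11]
    - [0, 0, 0, 0.11]
    - [0, 0, 0, 0.11]
    - [0, 0, 0, 0.11]
    - [0, 0, 0, 0.11]
    - [0, 0, 0, 0.11]
    - [0, 0, 0, 0.11]

```text
clock: 25.28
eef_pos: [0.565, 0.1507, 0.2089]
eef_rot: [-3.112, 0.012, 1.728]
contact_force: [0.8, -2.3, -2.6]
gripper_width: 0.0391
```

```bash
python3 - <<'E'
from h import *
s=arm.state(); print(s["clock"],s["joint_pos"],s["eef_pos"],s["eef_rot"],s["contact_force"],s["torque"],s["gripper_width"])
E
```

```text
25.2833 [ 0.26528674  0.42635351  0.20395881  1.37950526 -0.00858348  1.6790771 ] [0.56504453 0.15071008 0.20890736] [-3.1115967   0.01189007  1.72811413] [ 0.79130595 -2.3494178  -2.60825493] [ 0.15439356 -0.42074293  0.52769765] 0.03914444373077159
```

>>> arm_command:
  moves:
    - [0, 0, 0.001, 0.1]
    - [0, 0, 0.001, 0.1]
    - [0, 0, 0.001, 0.1]
    - [0, 0, 0.001, 0.1]
    - [0, 0, 0.001, 0.1]
    - [0, 0, 0.001, 0.1]
    - [0, 0, 0.001, 0.1]
    - [0, 0, 0.001, 0.1]
    - [0, 0, 0.001, 0.1]
    - [0, 0, 0.001, 0.1]
    - [0, 0, 0, 0.08]
    - [0, 0, 0, 0.04]

```text
clock: 26.28
eef_pos: [0.566, 0.15, 0.2089]
eef_rot: [3.138, 0.021, 0.548]
contact_force: [1.4, -0.8, -4.7]
gripper_width: 0.0391
```

```bash
python3 - <<'E'
from fit import *
s=arm.state(); print(s["clock"],s["joint_pos"],s["eef_pos"],s["eef_rot"],s["contact_force"],s["torque"],s["gripper_width"])
c=imaging.camera("scene"); cv2.imwrite("pics/s13.png",cv2.resize(c["color"][120:220,250:350,::-1],None,fx=6,fy=6,interpolation=cv2.INTER_CUBIC))
print("red",fitr(c,c["color"]).x)
E
```

```text
26.2833 [ 0.26405796  0.41567381  0.18817287  1.36208876 -0.00911595  2.85791072] [0.56599718 0.15004919 0.20885838] [3.13810179 0.02059362 0.54778961] [ 1.43228397 -0.78111886 -4.68483495] [ 0.16296171 -0.61723226  0.22045408] 0.039062290951351566
red [0.10786146 0.07215458 0.88823276]
```

View pics/s13.png

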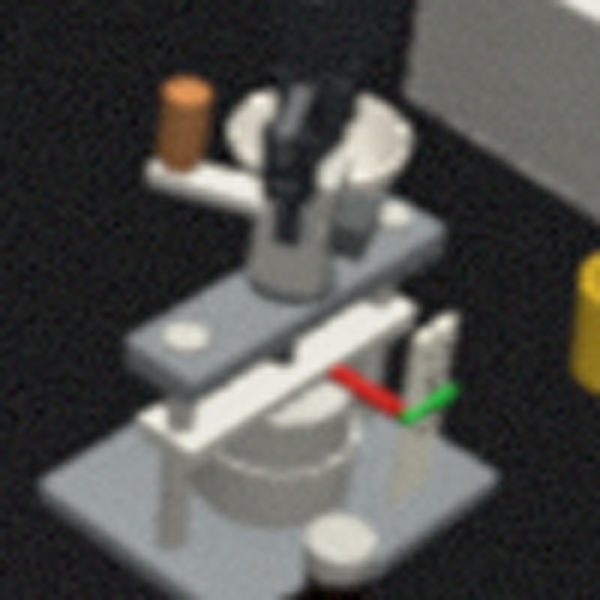

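Pointer tip is at about (402,408) and the marker's inner end at (404,414). By perspective a level pointer must show clearly lower, so about 12–14 mm remain. Press down, release, lift and look.

>>> arm_command:
  moves:
    - [0, 0, 0.003, 0]
    - [0, 0, 0.003, 0]
    - [0, 0, 0.003, 0]
    - [0, 0, 0.002, 0]

```text
clock: 26.67
eef_pos: [0.566, 0.15, 0.2086]
eef_rot: [3.135, 0.01, 0.553]
contact_force: [-5.0, -2.1, 10.9]
gripper_width: 0.0389
```

>>> arm_command:
  moves:
    - [0, 0, 0, 0]
    - [0, 0, 0, 0]
    - [0, 0, 0, 0]
    - [0, 0, 0, 0]
    - [0, 0, -0.01, 0]
    - [0, 0, -0.02, 0]
    - [0, 0, -0.02, 0]
    - [0, 0, -0.02, 0]
    - [0, 0, -0.02, 0]
    - [0, 0, -0.01, 0]
    - [0, 0, 0, 0]
    - [0, 0, 0, 0]
  jaw: 0.0854

```text
clock: 27.67
eef_pos: [0.5656, 0.1512, 0.3162]
eef_rot: [3.136, 0.01, 0.561]
contact_force: [0.3, 0.0, -0.4]
gripper_width: 0.0853
```

```bash
python3 - <<'E'
from h import *
import pickle
d={}
for n in ("wrist","scene"): d[n]=imaging.camera(n)
pickle.dump(d,open("v14.pkl","wb"))
s=arm.state(); print(s["clock"],s["joint_pos"],s["eef_pos"],s["eef_rot"],s["contact_force"])
cv2.imwrite("pics/w14.png",cv2.resize(d["wrist"]["color"][:,:,::-1],None,fx=1.5,fy=1.5))
cv2.imwrite("pics/s14.png",cv2.resize(d["scene"]["color"][120:220,250:350,::-1],None,fx=6,fy=6,interpolation=cv2.INTER_CUBIC))
E
```

```text
27.7667 [ 0.26561172  0.42379296  0.46953227  1.62597728 -0.00815939  2.8467659 ] [0.5652642  0.15110549 0.31543702] [3.13652886 0.01140515 0.56044811] [ 0.62664739  0.28622989 -0.24686728]
```

View pics/w14.png

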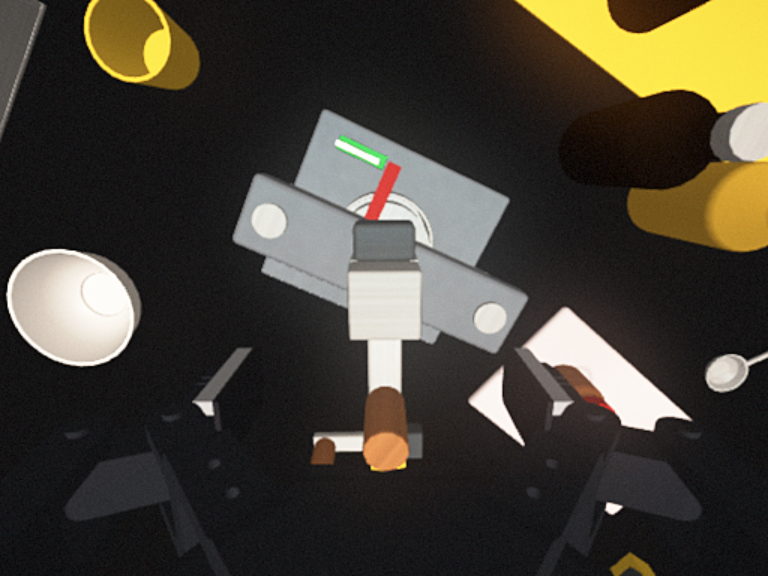

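View pics/s14.png

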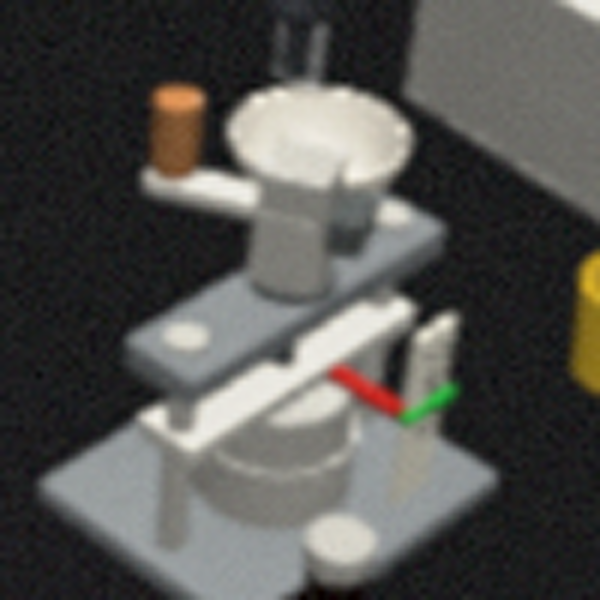

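```bash
python3 - <<'E'
from h import *
import pickle; d=pickle.load(open("v14.pkl","rb")); c=d["wrist"]["color"]
cv2.imwrite("pics/w14p.png",cv2.resize(c[80:140,210:280,::-1],None,fx=10,fy=10,interpolation=cv2.INTER_CUBIC))
cv2.imwrite("pics/s14p.png",cv2.resize(d["scene"]["color"][165:205,300:340,::-1],None,fx=14,fy=14,interpolation=cv2.INTER_CUBIC))
E
```

```text
(no output)
```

View pics/w14p.png

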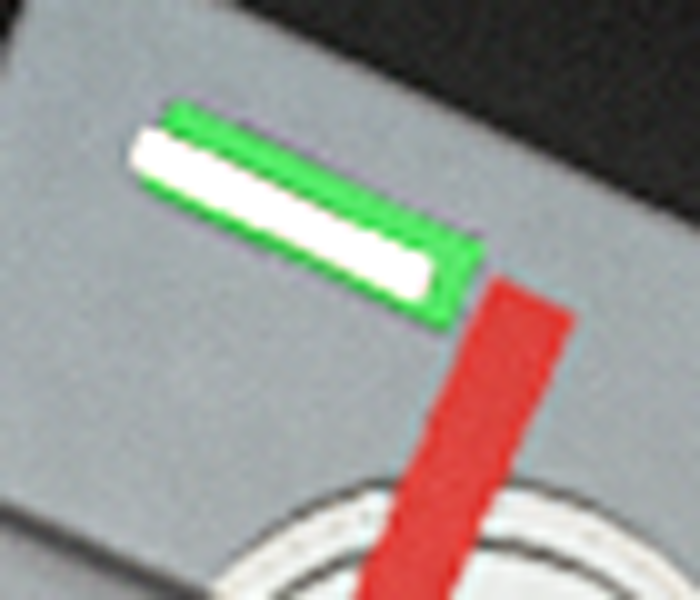

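View pics/s14p.png

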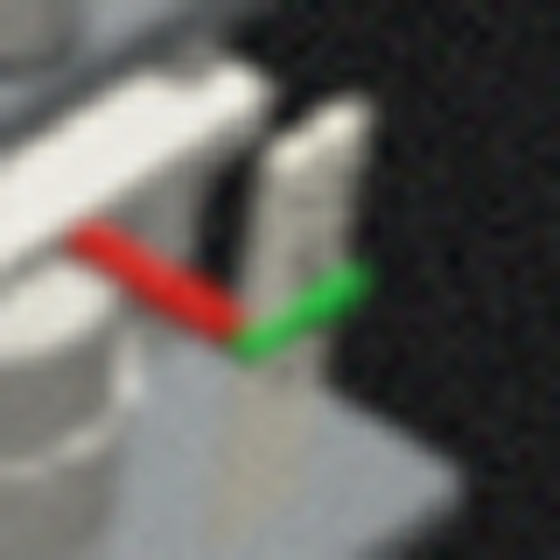

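```bash
python3 - <<'E'
from fit import *
import pickle; d=pickle.load(open("v14.pkl","rb")); w6=pickle.load(open("w6.pkl","rb")); S=d["scene"]; w=d["wrist"]
A=lambda x,y:(w6,145+(x+.5)/9-.5,(y+.5)/9-.5)
B=lambda x,y:(w,210+(x+.5)/10-.5,80+(y+.5)/10-.5)
C=lambda x,y:(S,300+(x+.5)/14-.5,165+(y+.5)/14-.5)
C10=lambda x,y:(S,290+(x+.5)/10-.5,160+(y+.5)/10-.5)
np.set_printoptions(precision=4,suppress=True)
Mf=lambda P:M@(P-sh)
print("marker outer far top A+B",Mf(tri([A(240,52),B(178,97)])),"B+C",Mf(tri([B(178,97),C(368,268)])),"ABC",Mf(tri([A(240,52),B(178,97),C(368,268)])))
print("marker outer near top A+B",Mf(tri([A(178,140),B(135,178)])))
print("pointer +y tip top B+C",Mf(tri([B(497,275),C(250,318)])))
for z in (.092,.096,.1,.104,.108,.112): print(z,"B: mk in far",Mf(ray(*B(488,240),z))[:2],"in near",Mf(ray(*B(442,332),z))[:2],"tips",Mf(ray(*B(497,275),z))[:2],Mf(ray(*B(575,312),z))[:2])
# scale top & base check
print("scale top inner far: A+B",Mf(tri([A(370,215),B(437,255)])),"press base far +y corner B z.0?",Mf(ray(*B(20,0),.01)))
print("pointer init from A alone: width 12 ->",[ (z,np.linalg.norm((ray(*A(487,300),z)-ray(*A(590,400),z)))) for z in (.125,.13,.135,.14)])
print("pointer now from B: width ->",[ (z,np.linalg.norm((ray(*B(497,275),z)-ray(*B(575,312),z)))) for z in (.10,.105,.11,.115)])
print("red fit",fitr(S,S["color"]).x)
E
```

```text
marker outer far top A+B [0.0758 0.0735 0.0959] B+C [0.0764 0.0735 0.098 ] ABC [0.076  0.0734 0.0975]
marker outer near top A+B [0.0647 0.0751 0.092 ]
pointer +y tip top B+C [0.0737 0.0279 0.1054]
0.092 B: mk in far [0.077  0.0303] in near [0.064  0.0309] tips [0.0735 0.0273] [0.0736 0.016 ]
0.096 B: mk in far [0.0768 0.0303] in near [0.064  0.0309] tips [0.0734 0.0274] [0.0735 0.0162]
0.1 B: mk in far [0.0767 0.0303] in near [0.064  0.0309] tips [0.0733 0.0274] [0.0734 0.0164]
0.104 B: mk in far [0.0765 0.0303] in near [0.064  0.0309] tips [0.0732 0.0275] [0.0733 0.0165]
0.108 B: mk in far [0.0764 0.0303] in near [0.0639 0.0309] tips [0.0731 0.0275] [0.0732 0.0167]
0.112 B: mk in far [0.0763 0.0303] in near [0.0639 0.0309] tips [0.073  0.0276] [0.073  0.0169]
scale top inner far: A+B [0.0707 0.0349 0.148 ] press base far +y corner B z.0? [0.0817 0.1114 0.01  ]
pointer init from A alone: width 12 -> [(0.125, np.float64(0.013029607707750211)), (0.13, np.float64(0.012782075557758626)), (0.135, np.float64(0.012534543407766972)), (0.14, np.float64(0.012287011257775385))]
pointer now from B: width -> [(0.1, np.float64(0.011051247510710115)), (0.105, np.float64(0.010897364313087488)), (0.11, np.float64(0.01074348111546479)), (0.115, np.float64(0.01058959791784212))]
red fit [0.1079 0.0722 0.8938]
```

```bash
cat >> fit.py <<'E'
def hull(c,b,win,val,im):
    x0,x1,y0,y1,z0,z1=b
    P=np.array([[x,y,z] for x in(x0,x1) for y in(y0,y1) for z in(z0,z1)])@M+sh
    q=(proj(c,P)-[win[0],win[1]]+.5)*K
    cv2.fillConvexPoly(im,np.round(cv2.convexHull(q.astype(np.float32))*16).astype(np.int32),val,cv2.LINE_8,4)
def render(c,zm,zp,dx,dy,win,occ=True):
    a=np.zeros(((win[3]-win[1])*K,(win[2]-win[0])*K),np.uint8); r=a.copy()
    for b in ((.0700,.0766,.0303,.0735),(.0640,.0766,.0303,.0345)): hull(c,(b[0]+dx,b[1]+dx,b[2]+dy,b[3]+dy,zm-.0035,zm+.0035),win,255,a)
    p=(.035+dx,.0733+dx,.0159+dy,.0279+dy,zp-.003,zp+.003)
    hull(c,p,win,255,r); hull(c,p,win,0,a)
    f=lambda im: cv2.resize(cv2.GaussianBlur(im,(0,0),0.6*K),None,fx=1/K,fy=1/K,interpolation=cv2.INTER_AREA)/255.
    return f(a),f(r)
def joint(c,img,win=(300,165,336,202)):
    g=np.clip(soft(img,win,"g"),0,1); r=np.clip(soft(img,win,"r"),0,1)
    def cost(p):
        a,b=render(c,p[0],p[1],p[2],p[3],win); return ((a*p[4]-g)**2).sum()+((b*p[5]-r)[:,8:]**2).sum()
    best=None
    for z in (.088,.096):
      for h in (.09,.105,.12,.133):
        x0=np.array([z,h,0,0,.9,.9]); sx=np.vstack([x0]+[x0+np.eye(6)[i]*[.005,.005,.003,.003,.15,.15][i] for i in range(6)])
        m=minimize(cost,x0,method="Nelder-Mead",options=dict(initial_simplex=sx,maxiter=1500,xatol=1e-5,fatol=1e-4))
        if best is None or m.fun<best.fun: best=m
    return best
E
python3 - <<'E'
from fit import *
import pickle; S=pickle.load(open("v14.pkl","rb"))["scene"]; S11=pickle.load(open("v11.pkl","rb"))["scene"]
np.set_printoptions(precision=4,suppress=True)
for n,im in (("0",cv2.imread("pics/scene0.png")[:,:,::-1]),("11",S11["color"]),("14",S["color"])):
    b=joint(S,im); print(n,b.x,b.fun,"gap",b.x[1]-b.x[0])
E
```

```text
0 [ 0.0926  0.1313 -0.0007  0.0006  0.9118  0.8924] 3.267033559988152 gap 0.03870788447794324
11 [ 0.0878  0.1113 -0.0039  0.0055  0.8923  0.8722] 2.878972417350089 gap 0.0234845415433369
14 [ 0.0921  0.1047 -0.0007  0.0015  0.8848  0.8494] 2.9433290941546035 gap 0.012586938208303117
```

The joint fits give a consistent starting gap of about 38.9 mm (38.7, 39.5 and 38.8 from three pictures). About 12.7 mm, or 4.0 rad, remains. Next half-turn return.

>>> arm_command:
  moves:
    - [0, 0, 0, -0.12]
    - [0, 0, 0, -0.12]
    - [0, 0, -0.001, -0.12]
    - [0, 0, -0.001, -0.12]
    - [0, 0, -0.001, -0.12]
    - [0, 0, -0.001, -0.12]
    - [0, 0, -0.001, -0.12]
    - [0, 0, -0.001, -0.12]
    - [0, 0, -0.001, -0.12]
    - [0, 0, -0.001, -0.12]
    - [0, 0, -0.001, -0.12]
    - [0, 0, -0.001, -0.12]

```text
clock: 28.77
eef_pos: [0.561, 0.15, 0.3136]
eef_rot: [-3.112, 0.002, 2.054]
contact_force: [0.3, -0.2, -0.1]
gripper_width: 0.0855
```

>>> arm_command:
  moves:
    - [0, 0, -0.001, -0.12]
    - [0, 0, -0.001, -0.12]
    - [0, 0, -0.001, -0.12]
    - [0, 0, -0.001, -0.12]
    - [0, 0, -0.001, -0.12]
    - [0, 0, -0.001, -0.12]
    - [0, 0, -0.001, -0.12]
    - [0, 0, -0.001, -0.12]
    - [0, 0, -0.001, -0.12]
    - [0, 0, -0.001, -0.12]
    - [0, 0, 0, -0.12]
    - [0, 0, 0, -0.12]

```text
clock: 29.77
eef_pos: [0.5568, 0.1489, 0.3118]
eef_rot: [-3.141, -0.049, -2.729]
contact_force: [0.1, 0.3, -0.2]
gripper_width: 0.0857
```

```bash
cat > h2.py <<'E'
from h import *
from scipy.spatial.transform import Rotation as Ro
def dtool(x,y,z,yaw):
    s=arm.state(); R=Ro.from_euler("xyz",s["eef_rot"]).as_matrix()
    print("t",s["clock"],s["eef_pos"],s["eef_rot"],"j6",s["joint_pos"][5],"F",s["contact_force"])
    print("tool shift",R.T@(np.array([x,y,z])-s["eef_pos"]),"twist",-((yaw-s["eef_rot"][2]+np.pi)%(2*np.pi)-np.pi))
E
python3 -c "
from h2 import *
dtool(.5646,.1492,.285,.553+np.pi)"
```

```text
t 29.7667 [0.55681987 0.14889991 0.31178919] [-3.14078139 -0.04917089 -2.72932548] j6 -0.14642525440089138 F [ 0.06654391  0.31828015 -0.23144312]
tool shift [-0.00855647 -0.00282103  0.02640283] twist -0.14073283094122502
```

>>> arm_command:
  moves:
    - [-0.002, -0.0007, 0.005, -0.035]
    - [-0.002, -0.0007, 0.005, -0.035]
    - [-0.002, -0.0007, 0.005, -0.035]
    - [-0.0015, -0.0005, 0.005, -0.025]
    - [0, 0, 0.003, 0]
    - [0, 0, 0, 0]
    - [0, 0, 0, 0]

```text
clock: 30.35
eef_pos: [0.5612, 0.1488, 0.2815]
eef_rot: [3.132, -0.058, -2.584]
contact_force: [-0.1, 0.2, 0.5]
gripper_width: 0.0853
```

```bash
python3 -c "
from h2 import *
dtool(.5646,.1492,.206,.553+np.pi)
c=imaging.camera('wrist'); cv2.imwrite('pics/w15.png',c['color'][:,:,::-1])"
```

```text
t 30.35 [0.56122587 0.14875962 0.28147109] [ 3.13241903 -0.05805986 -2.58422933] j6 -0.29339536496844026 F [-0.0847566   0.1964658   0.48628499]
tool shift [-0.00747056 -0.00210048  0.07514814] twist 0.004363322006829762
```

View pics/w15.png

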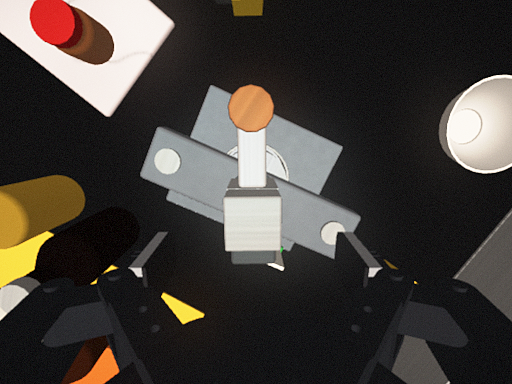

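>>> arm_command:
  moves:
    - [-0.0009, -0.0003, 0.009, 0]
    - [-0.0009, -0.0003, 0.009, 0]
    - [-0.0009, -0.0003, 0.009, 0]
    - [-0.0009, -0.0003, 0.009, 0]
    - [-0.0009, -0.0003, 0.009, 0]
    - [-0.0009, -0.0003, 0.009, 0]
    - [-0.0009, -0.0002, 0.009, 0]
    - [-0.0009, 0, 0.006, 0]
    - [0, 0, 0, 0]
    - [0, 0, 0, 0]

```text
clock: 31.23
eef_pos: [0.5644, 0.1492, 0.2061]
eef_rot: [3.132, -0.058, -2.587]
contact_force: [0.8, 0.3, 0.6]
gripper_width: 0.0851
```

```bash
python3 -c "
from h2 import *
dtool(.5646,.1492,.206,.553+np.pi)"
```

```text
t 31.2333 [0.56440904 0.14923644 0.20606082] [ 3.13248598 -0.05832015 -2.5866635 ] j6 -0.2915736184331954 F [0.83806013 0.27147782 0.56013537]
tool shift [-1.46405040e-04 -1.32054644e-04  5.11766463e-05] twist 0.00192915557074258
```

>>> arm_command:
  moves:
    - [0, 0, 0, 0]
    - [0, 0, 0, 0]
    - [0, 0, 0, 0]
    - [0, 0, 0, 0]
    - [0, 0, 0, 0]
    - [0, 0, 0, 0]
    - [0, 0, 0.0005, 0.05]
    - [0, 0, 0.0005, 0.1]
    - [0, 0, 0.0005, 0.1]
    - [0, 0, 0.0005, 0.1]
    - [0, 0, 0.0005, 0.1]
    - [0, 0, 0.0005, 0.1]
  jaw: 0.03
  grip_force: 80

```text
clock: 32.23
eef_pos: [0.5654, 0.1498, 0.2078]
eef_rot: [-3.12, -0.048, 3.128]
contact_force: [-1.7, -2.1, 5.3]
gripper_width: 0.0392
```

>>> arm_command:
  moves:
    - [0, 0, 0.0005, 0.1]
    - [0, 0, 0.0005, 0.1]
    - [0, 0, 0.0005, 0.1]
    - [0, 0, 0.0005, 0.1]
    - [0, 0, 0.0005, 0.1]
    - [0, 0, 0.0005, 0.1]
    - [0, 0, 0.0005, 0.1]
    - [0, 0, 0.0005, 0.1]
    - [0, 0, 0.0005, 0.1]
    - [0, 0, 0.0005, 0.1]
    - [0, 0, 0.0005, 0.1]
    - [0, 0, 0.0005, 0.1]

```text
clock: 33.23
eef_pos: [0.5654, 0.1496, 0.2087]
eef_rot: [-3.097, 0.003, 1.871]
contact_force: [-1.6, -2.9, 4.8]
gripper_width: 0.0392
```

```bash
python3 -c "
from h2 import *
dtool(.5646,.1492,.206,.553+np.pi)"
```

```text
t 33.2333 [0.56541659 0.14963322 0.20871286] [-3.09663504  0.00331582  1.87085894] j6 1.5323554906678136 F [-1.62159391 -2.90282812  4.8345118 ]
tool shift [-0.0001635  -0.00078529  0.00275148] twist -1.8237337180654976
```

>>> arm_command:
  moves:
    - [0, 0, 0.0005, 0.11]
    - [0, 0, 0.0005, 0.11]
    - [0, 0, 0.0005, 0.11]
    - [0, 0, 0.0005, 0.11]
    - [0, 0, 0.0005, 0.11]
    - [0, 0, 0.0005, 0.11]
    - [0, 0, 0.0005, 0.11]
    - [0, 0, 0.0005, 0.11]
    - [0, 0, 0.0005, 0.11]
    - [0, 0, 0.0005, 0.11]
    - [0, 0, 0.0005, 0.11]
    - [0, 0, 0.0005, 0.11]

```text
clock: 34.23
eef_pos: [0.5654, 0.1495, 0.209]
eef_rot: [-3.137, 0.038, 0.488]
contact_force: [-2.5, -1.6, 3.4]
gripper_width: 0.0391
```

```bash
python3 -c "
from h2 import *
dtool(.5646,.1492,.206,.553+np.pi)
from fit import *
np.set_printoptions(precision=4,suppress=True)
c=imaging.camera('scene'); b=joint(c,c['color']); print(b.x,b.fun,'gap',b.x[1]-b.x[0])
cv2.imwrite('pics/s16.png',cv2.resize(c['color'][120:220,250:350,::-1],None,fx=6,fy=6,interpolation=cv2.INTER_CUBIC))"
```

```text
t 34.2333 [0.5654099  0.14949296 0.20898774] [-3.13688732  0.03752614  0.48792012] j6 2.914405746296861 F [-2.51123761 -1.58461923  3.38280642]
tool shift [-0.00074003 -0.0001067   0.00301817] twist 3.0765127707754587
[ 0.0927  0.0956 -0.0006  0.0004  0.9485  0.8488] 2.778072452747952 gap 0.002884426663939149
```

View pics/s16.png

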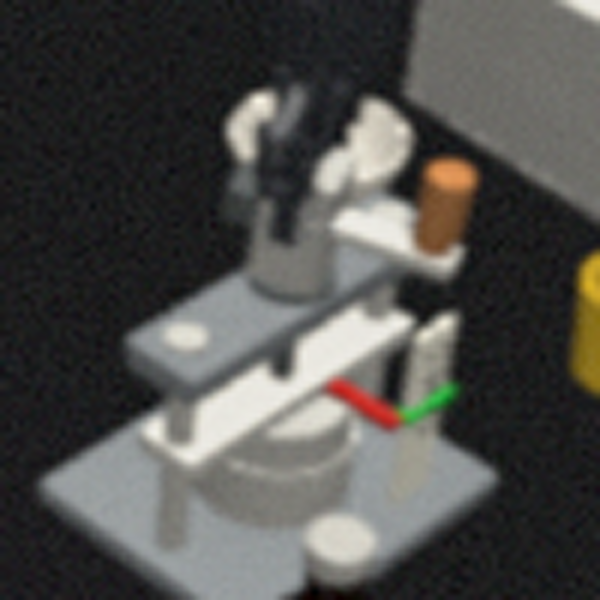

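About 2.7 mm (0.85 rad) remains: the fit says 2.9, and the turn count 2.5. One more regrip.

>>> arm_command:
  moves:
    - [0, 0, 0.002, 0.04]
    - [0, 0, 0.002, 0.04]
    - [0, 0, 0, 0]

```text
clock: 34.53
eef_pos: [0.5654, 0.1494, 0.2093]
eef_rot: [-3.141, 0.033, 0.402]
contact_force: [1.4, -0.6, -11.8]
gripper_width: 0.0388
```

>>> arm_command:
  moves:
    - [0, 0, 0, 0]
    - [0, 0, 0, 0]
    - [0, 0, 0, 0]
    - [0, 0, 0, 0]
    - [0, 0, -0.01, 0]
    - [0, 0, -0.02, 0]
    - [0, 0, -0.02, 0]
    - [0, 0, -0.02, 0]
    - [0, 0, -0.02, 0]
    - [0, 0, -0.01, 0]
    - [0, 0, 0, 0]
    - [0, 0, 0, 0]
  jaw: 0.0854

```text
clock: 35.53
eef_pos: [0.568, 0.1507, 0.3168]
eef_rot: [-3.14, 0.033, 0.413]
contact_force: [0.6, -0.2, -0.8]
gripper_width: 0.0855
```

```bash
python3 -c "
from h2 import *
dtool(.5646,.1492,.3,.45+np.pi)
from fit import *
np.set_printoptions(precision=4,suppress=True)
c=imaging.camera('scene'); b=joint(c,c['color']); print(b.x,b.fun,'gap',b.x[1]-b.x[0])
c=imaging.camera('wrist'); cv2.imwrite('pics/w17.png',c['color'][:,:,::-1])
"
```

```text
t 35.5333 [0.56800188 0.15065953 0.31680966] [-3.14037094  0.03326475  0.41337896] j6 2.989628604453921 F [ 0.57697872 -0.22397384 -0.81209105]
tool shift [-3.14052330e-03 -9.29065073e-06  1.69234967e-02] twist 3.10497161558877
[ 0.0905  0.0935 -0.0019  0.002   0.9101  0.8366] 2.8249079479835406 gap 0.0030387137846644013
```

View pics/w17.png

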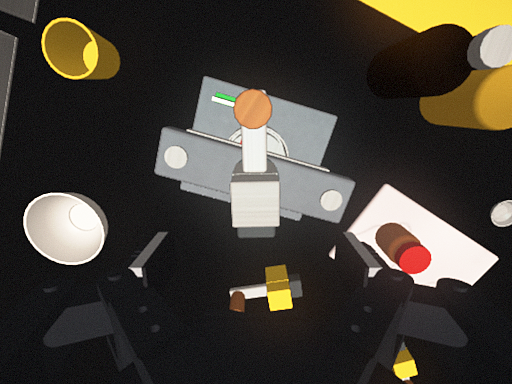

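>>> arm_command:
  moves:
    - [0, 0, 0, -0.12]
    - [0, 0, 0, -0.12]
    - [0, 0, -0.001, -0.12]
    - [0, 0, -0.001, -0.12]
    - [0, 0, -0.001, -0.12]
    - [0, 0, -0.001, -0.12]
    - [0, 0, -0.001, -0.12]
    - [0, 0, -0.001, -0.12]
    - [0, 0, -0.001, -0.12]
    - [0, 0, -0.001, -0.12]
    - [0, 0, -0.001, -0.12]
    - [0, 0, -0.001, -0.12]

```text
clock: 36.63
eef_pos: [0.5635, 0.1494, 0.3148]
eef_rot: [-3.089, -0.0, 1.907]
contact_force: [-0.5, 0.1, 0.5]
gripper_width: 0.0852
```

>>> arm_command:
  moves:
    - [0, 0, -0.001, -0.12]
    - [0, 0, -0.001, -0.12]
    - [0, 0, -0.001, -0.12]
    - [0, 0, -0.001, -0.12]
    - [0, 0, -0.001, -0.12]
    - [0, 0, -0.001, -0.12]
    - [0, 0, -0.001, -0.12]
    - [0, 0, -0.001, -0.12]
    - [0, 0, -0.001, -0.12]
    - [0, 0, -0.001, -0.12]
    - [0, 0, 0, -0.12]
    - [0, 0, 0, -0.12]

```text
clock: 37.63
eef_pos: [0.5596, 0.1484, 0.3137]
eef_rot: [-3.138, -0.072, -2.877]
contact_force: [0.2, 0.3, 0.5]
gripper_width: 0.0851
```

```bash
python3 -c "
from h2 import *
dtool(.5646,.1492,.285,.405+np.pi)"
```

```text
t 37.6333 [0.55956992 0.14841446 0.31365892] [-3.13813981 -0.07185826 -2.87659683] j6 -0.0036986389942122344 F [0.20002888 0.29834841 0.46706026]
tool shift [-0.00710478 -0.00046184  0.02822341] twist -0.1400041786222772
```

>>> arm_command:
  moves:
    - [-0.0018, 0, 0.006, -0.035]
    - [-0.0018, 0, 0.006, -0.035]
    - [-0.0018, 0, 0.006, -0.035]
    - [-0.0015, 0, 0.005, -0.025]
    - [0, 0, 0.002, 0]
    - [0, 0, 0, 0]
    - [0, 0, 0, 0]

```text
clock: 38.22
eef_pos: [0.5618, 0.1494, 0.2815]
eef_rot: [3.133, -0.081, -2.731]
contact_force: [0.3, -0.3, 0.5]
gripper_width: 0.0857
```

```bash
python3 -c "
from h2 import *
dtool(.5646,.1492,.206,.405+np.pi)
c=imaging.camera('wrist'); cv2.imwrite('pics/w18.png',c['color'][:,:,::-1])"
```

```text
t 38.2167 [0.56178831 0.14935124 0.28149653] [ 3.13320897 -0.08097884 -2.73091709] j6 -0.14833544472713764 F [ 0.30585234 -0.26321098  0.46116173]
tool shift [-0.00861622 -0.00189028  0.07503228] twist 0.0056755677235145185
```

View pics/w18.png

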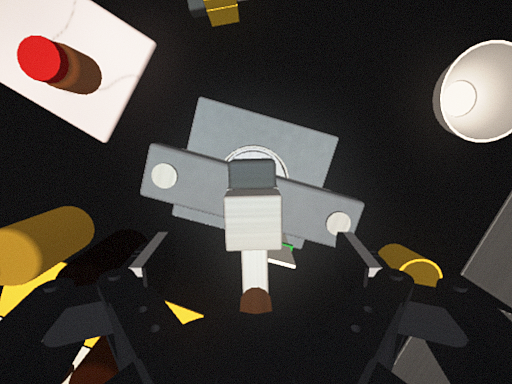

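>>> arm_command:
  moves:
    - [-0.0011, -0.0002, 0.009, 0]
    - [-0.0011, -0.0002, 0.009, 0]
    - [-0.0011, -0.0002, 0.009, 0]
    - [-0.0011, -0.0002, 0.009, 0]
    - [-0.0011, -0.0002, 0.009, 0]
    - [-0.0011, -0.0002, 0.009, 0]
    - [-0.0011, -0.0002, 0.009, 0]
    - [-0.0009, 0, 0.006, 0]
    - [0, 0, 0, 0]
    - [0, 0, 0, 0]

```text
clock: 39.1
eef_pos: [0.5651, 0.1497, 0.2071]
eef_rot: [3.134, -0.08, -2.734]
contact_force: [0.4, -0.0, 0.3]
gripper_width: 0.0854
```

```bash
python3 -c "
from h2 import *
dtool(.5646,.1492,.206,.405+np.pi)"
```

```text
t 39.1 [0.56505105 0.1497394  0.207083  ] [ 3.13360829 -0.07988007 -2.73409496] j6 -0.145960199605398 F [ 0.40265858 -0.03597626  0.327606  ]
tool shift [ 0.00053946 -0.00032549  0.00112708] twist 0.0024976984257509827
```

>>> arm_command:
  moves:
    - [0, 0, 0, 0]
    - [0, 0, 0, 0]
    - [0, 0, 0, 0]
    - [0, 0, 0, 0]
    - [0, 0, 0, 0]
    - [0, 0, 0, 0]
    - [0, 0, 0.0005, 0.06]
    - [0, 0, 0.0005, 0.1]
    - [0, 0, 0.0005, 0.1]
    - [0, 0, 0.0005, 0.1]
    - [0, 0, 0.0005, 0.1]
    - [0, 0, 0.0005, 0.1]
  jaw: 0.03
  grip_force: 80

```text
clock: 40.1
eef_pos: [0.5668, 0.1497, 0.209]
eef_rot: [-3.107, -0.064, 2.969]
contact_force: [-1.1, -4.2, 7.1]
gripper_width: 0.039
```

>>> arm_command:
  moves:
    - [0, 0, 0.0005, 0.1]
    - [0, 0, 0.0005, 0.06]
    - [0, 0, 0, 0]

```text
clock: 40.35
eef_pos: [0.5667, 0.1495, 0.2094]
eef_rot: [-3.098, -0.056, 2.795]
contact_force: [-0.1, 1.0, -4.5]
gripper_width: 0.0395
```

```bash
python3 -c "
from h2 import *
dtool(.5646,.1492,.206,.405+np.pi)
from fit import *
np.set_printoptions(precision=4,suppress=True)
c=imaging.camera('scene'); b=joint(c,c['color']); print(b.x,b.fun,'gap',b.x[1]-b.x[0])
cv2.imwrite('pics/s19.png',cv2.resize(c['color'][120:220,250:350,::-1],None,fx=6,fy=6,interpolation=cv2.INTER_CUBIC))"
```

```text
t 40.35 [0.5666789  0.14953965 0.20938111] [-3.09773032 -0.05636893  2.79459488] j6 0.6060079577307037 F [-0.13781649  1.00786487 -4.48222052]
tool shift [ 0.00164607 -0.00087283  0.00352103] twist -0.751997776376077
[ 0.0914  0.092  -0.0011  0.0015  0.9295  0.8211] 3.207133419652579 gap 0.0006420838694920494
```

View pics/s19.png

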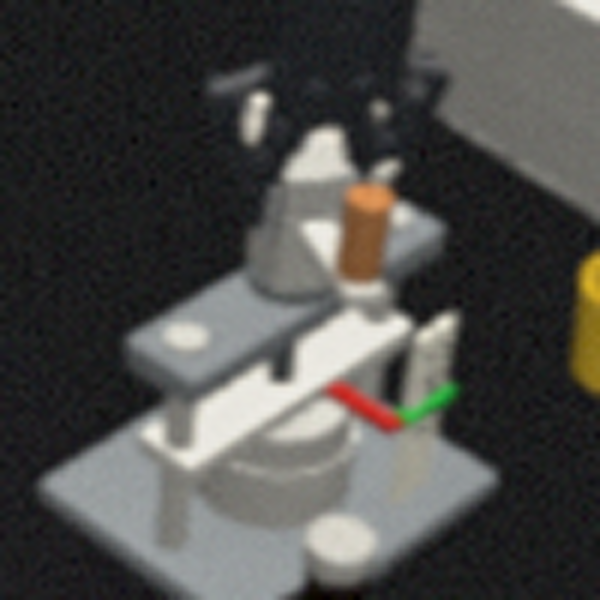

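The fit shows a 0.6 mm gap, and the turn count about 0. Press down, release, lift and check.

>>> arm_command:
  moves:
    - [0, 0, 0.002, 0.01]
    - [0, 0, 0.002, 0.02]
    - [0, 0, 0.002, 0.02]
    - [0, 0, 0, 0]

```text
clock: 40.73
eef_pos: [0.5666, 0.1495, 0.2097]
eef_rot: [-3.1, -0.049, 2.755]
contact_force: [-0.3, 0.9, -15.4]
gripper_width: 0.0393
```

>>> arm_command:
  moves:
    - [0, 0, 0, 0]
    - [0, 0, 0, 0]
    - [0, 0, 0, 0]
    - [0, 0, 0, 0]
    - [0, 0, -0.01, 0]
    - [0, 0, -0.02, 0]
    - [0, 0, -0.02, 0]
    - [0, 0, -0.02, 0]
    - [0, 0, -0.02, 0]
    - [0, 0, -0.01, 0]
    - [0, 0, 0, 0]
    - [0, 0, 0, 0]
  jaw: 0.0854

```text
clock: 41.73
eef_pos: [0.573, 0.1512, 0.3111]
eef_rot: [-3.097, -0.051, 2.763]
contact_force: [-0.0, -0.2, -1.1]
gripper_width: 0.0854
```

```bash
python3 -c "
from h2 import *
dtool(.5646,.1492,.3,.45+np.pi)
from fit import *
import pickle
np.set_printoptions(precision=4,suppress=True)
c=imaging.camera('scene'); b=joint(c,c['color']); print(b.x,b.fun,'gap',b.x[1]-b.x[0])
cv2.imwrite('pics/s20.png',cv2.resize(c['color'][120:220,250:350,::-1],None,fx=6,fy=6,interpolation=cv2.INTER_CUBIC))
w=imaging.camera('wrist'); cv2.imwrite('pics/w20.png',w['color'][:,:,::-1])
pickle.dump(dict(scene=c,wrist=w),open('v20.pkl','wb'))
"
```

```text
t 41.7333 [0.57296788 0.15120645 0.31110481] [-3.09728824 -0.05106423  2.76324199] j6 0.6381438642846752 F [-0.03722056 -0.1538228  -1.1099661 ]
tool shift [ 0.00645892 -0.00444358  0.01165766] twist -0.8283506661620503
[ 0.0913  0.0917 -0.0013  0.0016  0.9262  0.8388] 3.301809899290663 gap 0.0003829874844589881
```

View pics/s20.png

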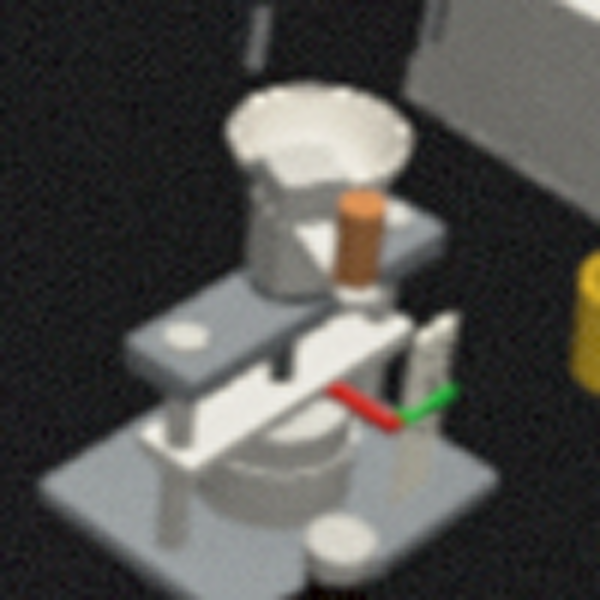

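View pics/w20.png

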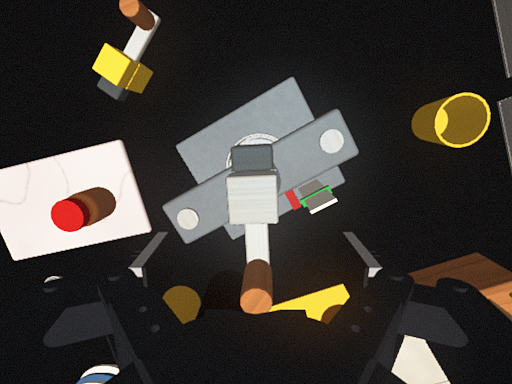

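```bash
python3 - <<'E'
from h import *
import pickle; d=pickle.load(open("v20.pkl","rb")); c=d["wrist"]["color"]
cv2.imwrite("pics/w20p.png",cv2.resize(c[170:225,270:350,::-1],None,fx=9,fy=9,interpolation=cv2.INTER_CUBIC))
E
```

```text
(no output)
```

View pics/w20p.png

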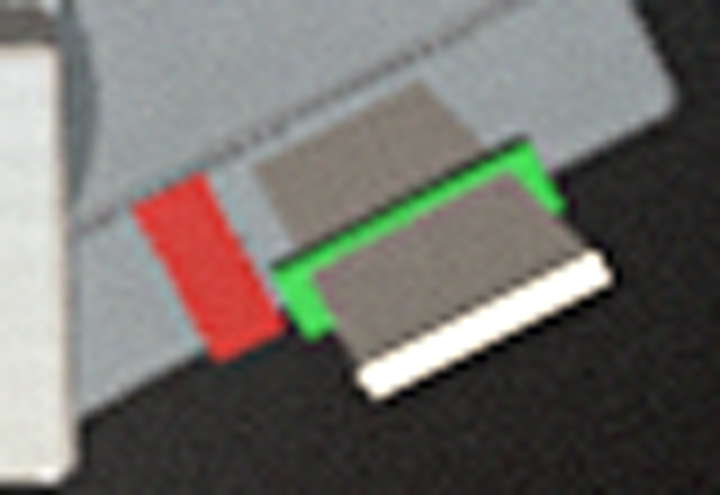

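```bash
python3 - <<'E'
from fit import *
import pickle; w=pickle.load(open("v20.pkl","rb"))["wrist"]
D=lambda x,y:(w,270+(x+.5)/9-.5,170+(y+.5)/9-.5)
Mf=lambda P:M@(P-sh)
for n,p,h in (("mk near in",(272,268),(.064,.0309)),("mk far in",(312,338),(.0766,.0303)),("ptr +y",(285,322),(.0733,.0277)),("ptr -y",(218,362),(.0733,.0162))):
    zs=np.linspace(.07,.12,501); q=np.array([Mf(ray(*D(*p),z))[:2] for z in zs]); e=np.linalg.norm(q-h,axis=1); i=e.argmin(); print(n,"top z",zs[i],"resid mm",e[i]*1e3,q[i])
E
```

```text
mk near in top z 0.0927 resid mm 0.22065682976737816 [0.06397537 0.03068072]
mk far in top z 0.0939 resid mm 0.7542707582446277 [0.07662867 0.03105373]
ptr +y top z 0.0907 resid mm 0.7769271757122965 [0.07333634 0.02847608]
ptr -y top z 0.0935 resid mm 0.20481713689104486 [0.07333577 0.01640167]
```

```bash
python3 - <<'E'
from fit import *
import pickle; d=pickle.load(open("v20.pkl","rb")); w=d["wrist"];S=d["scene"]
cv2.imwrite("pics/w20k.png",cv2.resize(w["color"][135:320,215:300,::-1],None,fx=4,fy=4,interpolation=cv2.INTER_CUBIC))
a=cv2.resize(S["color"][145:175,285:325,::-1],None,fx=18,fy=18,interpolation=cv2.INTER_CUBIC)
# expected model: sleeve + knob for foot z=.178, yaw
for yawc in (2.76-np.pi,):
  ex=np.array([np.cos(yawc),np.sin(yawc),0]); 
  print("exp knob top scene",proj(S,sh+ex*.075+[0,0,.276]),"wrist",proj(w,sh+ex*.075+[0,0,.276]))
  ey=np.array([-ex[1],ex[0],0])
  print("sleeve top wrist",proj(w,[sh+ex*i*.02+ey*j*.02+[0,0,.253] for i,j in((1,1),(1,-1),(-1,-1),(-1,1))]))
  print("foot scene",proj(S,[sh+ex*i*.02+ey*j*.02+[0,0,.178] for i,j in((1,1),(1,-1),(-1,-1),(-1,1))]))
cv2.imwrite("pics/s20k.png",a)
im=cv2.resize(S["color"][130:180,280:330,::-1],None,fx=12,fy=12,interpolation=cv2.INTER_CUBIC)
cv2.imwrite("pics/s20k.png",im)
E
```

```text
exp knob top scene [[308.66604642 153.06325209]] wrist [[250.42004273 301.24116299]]
sleeve top wrist [[277.06855794 223.73205584]
 [227.6288983  222.74293182]
 [226.75133699 173.97283216]
 [278.27413979 174.60594877]]
foot scene [[305.53521588 167.06696146]
 [294.41456246 168.60152935]
 [290.82885174 161.83832306]
 [301.70158996 160.3808222 ]]
```

View pics/w20k.png

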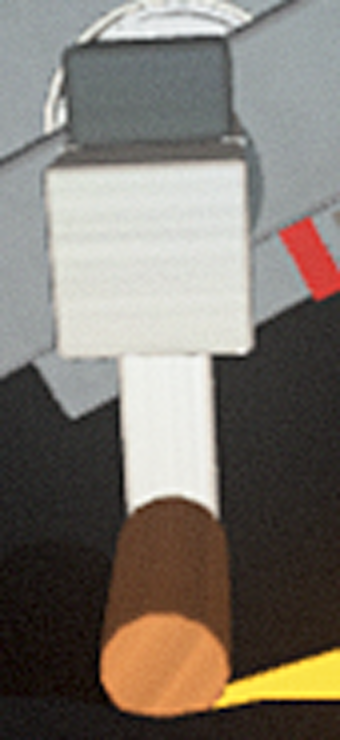

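View pics/s20k.png

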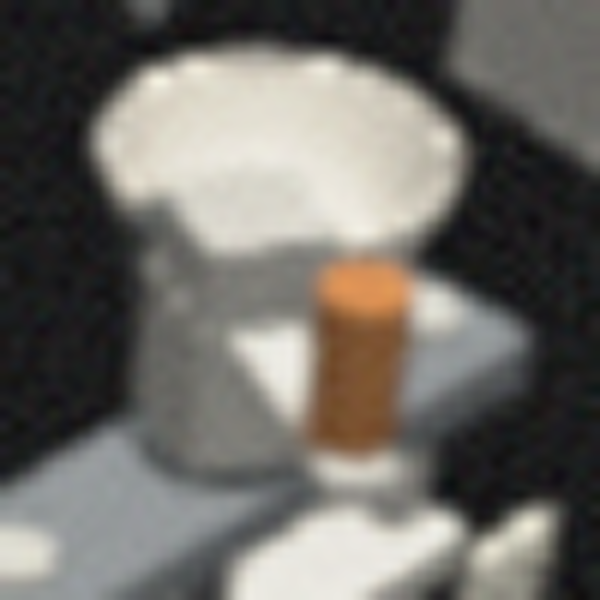

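```bash
python3 - <<'E'
from fit import *
from scipy.optimize import least_squares
from scipy.spatial.transform import Rotation as Ro
import pickle; d=pickle.load(open("v20.pkl","rb")); w=d["wrist"];S=d["scene"]
L=np.array([[-.02,-.02,.075],[-.02,.02,.075],[.02,-.02,.075],[.02,.02,.075],[.075,0,.098]])
ow=np.array([[226.3,177.0],[277.3,175.3],[229.3,223],[278.2,222.5],[256,300.6]])
os_=np.array([[310.4,153.75]])
def res(p):
    P=Ro.from_euler("ZXY",[p[3],p[4],p[5]]).apply(L)+p[:3]
    return np.r_[(proj(w,P)-ow).ravel(),(proj(S,P[4:])-os_).ravel()*1.5, (p[:2]-sh[:2])/.003, p[4:]/.03]
for z in (.178,):
    r=least_squares(res,[sh[0],sh[1],.178,-.38,0,0],x_scale=[.01,.01,.01,.1,.05,.05]); print(np.round(r.x,4),r.cost,np.round(r.fun,1))
for z in (.175,.178,.182,.186,.19):
    r=least_squares(lambda q:res([q[0],q[1],z,*q[2:]]),[sh[0],sh[1],-.38,0,0]); print(z,r.cost,np.round(r.x,4))
E
```

```text
[ 0.5653  0.1488  0.1753 -0.3321 -0.004   0.0068] 1.9392309347710357 [ 0.  -0.6 -0.2 -0.8  0.4  1.3  0.2  0.4 -0.2 -0.2 -0.7  0.4  0.2 -0.1
 -0.1  0.2]Traceback (most recent call last):
  File "<stdin>", line 14, in <module>
    return func(*args, **kwargs)
    vector_fun = VectorFunction(
        fun_wrapped,
    ...<6 lines>...
        workers=workers
    )
    self._update_fun()
    ~~~~~~~~~~~~~~~~^^
    self.f = self.fun_wrapped(xp_copy(self.x))
             ~~~~~~~~~~~~~~~~^^^^^^^^^^^^^^^^^
    return np.atleast_1d(self.fun(x))
                         ~~~~~~~~^^^
    return self.f(x, *self.args, **self.kwargs)
           ~~~~~~^^^^^^^^^^^^^^^^^^^^^^^^^^^^^^
  File "<stdin>", line 14, in <lambda>
  File "<stdin>", line 10, in res
TypeError: unsupported operand type(s) for /: 'list' and 'float'
```

The crank fits as seated (foot at about 0.175 m against 0.178), centred within about 1 mm and upright within 0.01 rad. Lift the hand clear and take one last look.

>>> arm_command:
  moves:
    - [0, 0, -0.01, 0]
    - [0, 0, -0.015, 0]
    - [0, 0, -0.015, 0]
    - [0, 0, -0.01, 0]
    - [0, 0, 0, 0]
    - [0, 0, 0, 0]
    - [0, 0, 0, 0]
    - [0, 0, 0, 0]

```text
clock: 42.5
eef_pos: [0.5741, 0.1517, 0.3543]
eef_rot: [-3.09, -0.061, 2.763]
contact_force: [-1.8, -0.0, 0.7]
gripper_width: 0.0851
```

```bash
python3 - <<'E'
from h2 import *
from fit import *
np.set_printoptions(precision=4,suppress=True)
c=imaging.camera('scene'); b=joint(c,c['color']); print(b.x,b.fun,'gap',b.x[1]-b.x[0])
cv2.imwrite('pics/s21.png',cv2.resize(c['color'][:,:,::-1],None,fx=1.5,fy=1.5))
a=cv2.imread("pics/scene0.png")[:,:,::-1]
s=arm.state(); print(s["clock"],s["eef_pos"],s["contact_force"],s["joint_velocities"])
E
```

```text
[ 0.0911  0.0914 -0.0014  0.0018  0.9184  0.8355] 3.25836537492671 gap 0.00026347903701554043
42.55 [0.5741 0.1517 0.3542] [0.1254 0.2844 0.3849] [ 0.0003  0.0011  0.0104  0.0108 -0.0003  0.0019]
```

View pics/s21.png

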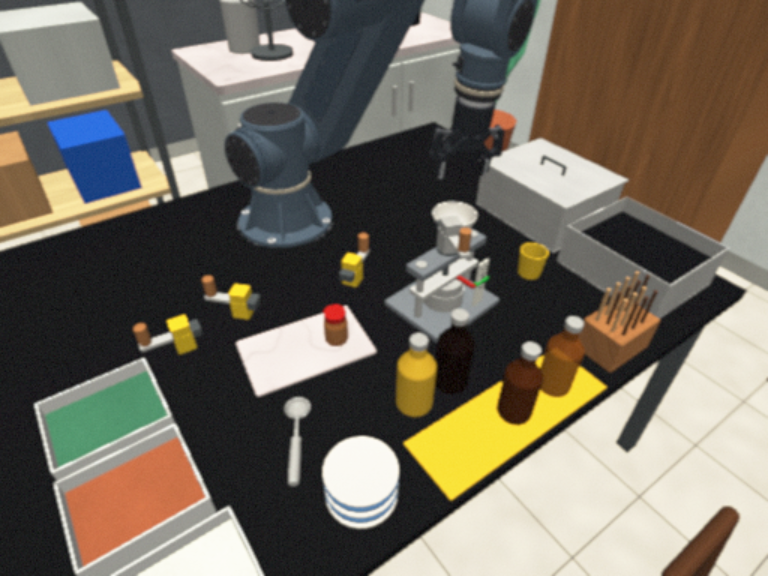

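The crank is on the shaft at (455,237) and the hand is clear above it. The jar, bottles, bowl, cup and spoon stand where they were, and the pointer meets the marker at (478,284). I'm handing in.

```bash
python3 -c "
from bench import arm
print(arm.close_job())"
```

```text
the job is handed in; nothing more can be done
None
```

I fitted the grey crank from the tray onto the square shaft and pushed it fully down. I then wound it clockwise about 1.95 turns (39 mm of pointer travel) in four grips, let go, lifted clear and handed in at 42.6 s. No verdict was reported.

What my last checks showed:
- **Pointer against marker:** the scene camera fit puts the pointer 0.3 mm above the marker. A rougher wrist-camera estimate puts it 0.7 mm below. The two disagree by about 1 mm, and both are inside the 3.5 mm limit.
- **Crank on the shaft:** the pose fit gives the foot at 0.175 m (seat at 0.178 m), under 1 mm off the axis and under 0.01 rad from upright. That fit lightly assumed a centred, upright crank.
- **Surroundings:** the jar, bottles, bowl, cup and spoon looked undisturbed in the final picture. The marker's fitted height stayed within about 1.5 mm between the first and last pictures, and nothing touched it.

Three things went less well:
- **First grasp:** it closed about 7 mm off centre and had to be redone.
- **Hand tilt:** the hand drifted up to 0.08 rad off vertical during the regrips.
- **Crank lift:** the hand rose 2–3 mm while winding, so the crank may have lifted slightly, though the last fit shows it seated.

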